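Mount the potted transformer on its chassis stud

TASK

Mount the blue transformer from the narrow parts bin on the stud of the power-supply chassis, square between the capacitors and the heatsink with its terminal side towards the green circuit board. Then put the red insulating disc over the stud onto the transformer and last the steel clamp cap, hub upwards, each lowered all the way down flat on the one below and never dropped. Leave the multimeter, the screwdriver and the spare board where they are, and let go of everything.

Things in the scene. Friction and masses are not known exactly. Their poses are not given: they have to be found in the camera images.
- transformer: Blue potted transformer block, 68 x 68 x 38 mm tall, about 0.55 kg, upright 16 mm bore through its centre. Origin: centre of underside. x axis points to the terminal side, where the top is cut down 8 mm over a 16 mm strip with four brass tabs (that face is 30 mm tall). Starts upright in the bin, x axis across the bin: there fingers fit only at its y faces, in the chassis only at its x faces.
- transformer_terminals (a point): Middle of the row of brass terminal tabs: 26 mm from the transformer's centre along its x axis, 32 mm above its underside.
- parts_bin: Light grey open bin, fixed, 186 x 86 mm outside, 45 mm tall, walls and floor 3 mm thick. Origin: centre of underside; x axis along its length. The transformer stands on its inner floor near the middle, about 6 mm from each long wall and 46 to 66 mm from each end wall. Free bench to put things down: 0.50 m ahead and 0.21 m to the right (-y) of the robot's base, clear for 75 mm all round.
- chassis: Open steel power-supply chassis, fixed, 212 (x) x 166 mm (y), floor 3 mm, rim 18 mm high. Origin: centre of underside. Stud and pad at x -30, y 0. Black capacitors (+y side) and finned heatsink (-y side), both 55 mm high, leave 78 mm between them, centred on the stud. Green board from x 49 mm to the +x rim, parts up to 30 mm high. Floor is free 38 mm before and behind the seated transformer.
- chassis_seat (a point): Centre of the top of the black rubber base pad (60 mm across, 8 mm above the chassis underside), where the transformer's underside rests; axes as the chassis (x towards the green board). The brass stud, 10 mm thick, rises from here 62 mm and tapers to 4 mm over its last 8 mm.
- insulating_disc: Brick-red flat insulating disc, 60 mm across, 8 mm thick, about 45 g, with a 14 mm centre hole, lying flat on the bench. Origin: centre of the underside, z axis up. Both sides are alike. It goes on the transformer's top face, 38 mm above the seat.
- clamp_cap: Steel clamp cap, about 0.17 kg, standing on the bench hub up: round flange 60 mm across, 5 mm thick; knurled round hub 28 mm across, top 38 mm above the underside; a low cone joins them up to 9 mm. 13 mm hole right through. Origin: centre of underside, z up. It goes on the disc, 46 mm above the seat.
- multimeter: Bystander: dark grey handheld multimeter lying on its back, 170 x 82 x 36 mm. Origin: centre of the underside.
- screwdriver: Bystander: black-handled screwdriver lying on the bench, 190 mm long, 26 mm thick. Origin: below the middle of its length.
- spare_board: Bystander: green circuit board with a finned heatsink, 110 x 200 x 27 mm, lying flat on the bench. Origin: centre of the underside.
Things that resemble listed ones, but are neither listed nor needed, are in the scene too. What is meant by the clamp_cap is not brown or turquoise, and is the smaller of those in its own colour.

How it is judged:
By the outcome, as a careful person would: the job done as asked, in the order asked, and still so for the second after the job is handed in, with the robot touching nothing.
It also fails if it takes over 72 s, if anything falls off the work surface, if the arm or the gripper's body presses on something with over 40 N, if the wrist force passes 120 N, or if a joint passes its speed limit or range.

ROBOT

A 6-joint arm with a two-finger parallel gripper is mounted at the origin on the work surface. World frame = base frame: x ahead of the robot, y to its left, z up, the work surface at z = 0. Lengths are in m, angles in rad, forces in N, time in s.
With the tool pointing down it reaches from about 0.425 to 0.95 m from the base axis. Payload 3.5 kg.
Tool frame: the origin (TCP) lies on the centre line of the jaws, within the pads' length; the fingertips stand tip_extent ahead of it and the grasp point (between the pads) lies 2 mm behind it (tip_extent is the distance from the TCP to the fingertips, in m); z points along the fingers, y is the direction in which the jaws open and shut (so a half turn about z gives the same grasp; the last joint's range is limited). The gripper opens to 85 mm and grips with 20 to 120 N. Pads are 22 mm wide; open, the fingers measure 114 mm over their backs; the gripper's body (76 mm by 85 mm) begins 54 mm behind the grasp point. The pads swing forward as they close: fully open they stand 13 mm farther back than shut.
Start: joints at [1.101, 0.286, 1.577, -0, 1.279, -0.15], TCP at [0.212, 0.641, 0.248] pointing down, gripper open.
Joint ranges: [-2.77, 2.77], [-0.9, 2.22], [0.21, 2.48], [-1.53, 4.67], [0.24, 2.81], [-2.84, 2.84]. Speed limits (rad/s): [2.79, 2.79, 3.14, 3.14, 3.14, 3.14].

INTERFACE

Orientations are given as a unit quaternion [x, y, z, w].
In Python, from plant import * gives the robot as it stands.
- The arm moves only by the shell command python3 -m crank 'ROWS' [FORCE]. ROWS is JSON, a list of rows, each a list of 7 numbers: the gripper's target within -1 to 1 (shut at 1, half-way at 0, fully open at -1), then the shift along the tool's x, y, z in cm, then the turn, a rotation vector about the tool's x, y, z in degrees. In form: [[fingers, tx, ty, tz, wx, wy, wz], ...]. A call has 1 to 5 rows; each row shifts and turns the commanded pose from where the row before left it, along the tool's axes as they then stand; what a row does not reach is not made up. A row lasts 1/10 s, in which the tool goes at most 50 mm and 8.59 degrees, less where a joint would pass 70% of its speed; a pose out of reach is approached as far as the arm can. A call is refused whole if a number of a shift passes 5 or a number of a turn 8.59, either way. A call with a gripper value outside its range is refused whole. The fingers move at their own pace and stop on an object; FORCE is the grip in N (left out, the last holds). Time passes only in rows, so rows that do not move let the fingers close. It gives the time, the measured TCP pose, the force and the opening at its end, in the units of the state.
- get_state(): the state, without advancing time (a new reading comes with each control period).
- read_camera(name): name is "scene" or "top"; returns a dict with "color" (384x512x3 uint8, red, green, blue), "vfov" (degrees; the focal length in pixels is half the picture's height over the tangent of half this angle, whatever the lens; pixels are square), "cx", "cy" (the principal point, pixels), "cam_to_world" (4x4, takes a point from camera to world coordinates). Camera axes: x right, y up, looking along -z (the intrinsics and any distortion apply to the point x, -y, -z); pixel columns grow to the right and rows downward; lengths in m; the calibration is good to about 2 mm. A picture is of the moment at which its call begins. There is no depth.
- sign_off(): hands the job in, once; it reports no verdict.
Trained networks look in the newest picture that a camera, given by its name, has taken for a name from the list of things; names that differ only in an ending like _2 or _b are one class to them, and where a whole thing is asked for, a point or a joint stands for the part that bears it (a point fixed in the world has none). Each returns a list of dicts, best first, with "p" (0 to 1); they miss things now and then, are a little off and sometimes report something else, mostly with a low value. They report only what shows in the picture. A call takes as long as a camera call. They do not tell look-alikes from the thing itself.
- trace(thing, camera): "pixels" (384x512 bool, what is visible of it) and "location" ([column, row] in pixels, amid what is visible of it).
- place_of(thing, camera): "location" ([column, row] in pixels: a listed point, or the origin of a listed thing).
The state is a dict: "time": time; "qpos": joint angles; "dq": joint speeds; "joint_efforts": joint torques, N m; "eef_pos": TCP position; "tcp_rot": TCP orientation; "contact_force": force on the tool from outside, world axes, zero at the start; "wrist_torque": the same for the moment, N m; "opening": opening from 0.0 (shut) to 1.0 (fully open).
Only numpy, scipy, OpenCV 4.12 (cv2) and the standard library are available. Lean on these libraries where they do the work, as an engineer would, in place of code of your own. Each camera call takes 0.05 s, during which the arm holds its last target.

## Working session

There is one attempt and no reset: what is moved stays moved. The work goes in short steps, Python scripts to look and compute and a shell command to move; the robot and the scene stay as the last step left them, time stands still between calls to the robot, and variables do not carry over. Pictures are saved under pics/ and viewed, and the job is handed in when it is done.

```bash
ls; mkdir -p pics
python3 - <<'E'
from plant import *
import cv2
for n in ("scene","top"):
    c=read_camera(n); cv2.imwrite(f"pics/{n}0.png",c["color"][:,:,::-1])
    print(n,{k:v for k,v in c.items() if k!="color"})
print(get_state())
E
```

```text
pics
scene {'vfov': 42.089636035744505, 'cx': 255.63539046739834, 'cy': 188.20540874622884, 'cam_to_world': array([[ 0.20497463, -0.76238987,  0.61379726,  1.45083994],
       [ 0.97873252,  0.15436933, -0.13510279, -0.20891715],
       [ 0.00824953,  0.62843599,  0.77781756,  1.12029112],
       [ 0.        ,  0.        ,  0.        ,  1.        ]])}
top {'vfov': 49.06588695856083, 'cx': 260.62530725557593, 'cy': 190.62737309567126, 'cam_to_world': array([[-0.08995913,  0.97150098, -0.21930163,  0.37878316],
       [-0.99594389, -0.08736003,  0.02154064, -0.01825919],
       [ 0.00176856,  0.2203499 ,  0.97541929,  1.09571054],
       [ 0.        ,  0.        ,  0.        ,  1.        ]])}
{'time': 0.1, 'qpos': array([ 1.10101202e+00,  2.87157404e-01,  1.57798613e+00, -2.55870117e-05,
        1.27858174e+00, -1.50015889e-01]), 'dq': array([ 1.16679795e-03, -1.64093581e-03, -2.74266717e-03,  6.05057468e-05,
        1.49973519e-03,  8.03500674e-04]), 'joint_efforts': array([ 1.21856774e-03, -4.07297587e+01, -2.93698364e+01, -1.49353618e-04,
        3.43842716e-03,  4.61026417e-07]), 'eef_pos': array([0.21192656, 0.64030453, 0.24705596]), 'tcp_rot': array([ 1.59200153e-01,  9.87245752e-01, -1.01924775e-03, -3.13521001e-04]), 'contact_force': array([-0.04449039,  0.44101781, -0.03298843]), 'wrist_torque': array([-0.00144948,  0.03180805,  0.04831715]), 'opening': 0.9994669995095364}
```

View pics/scene0.png

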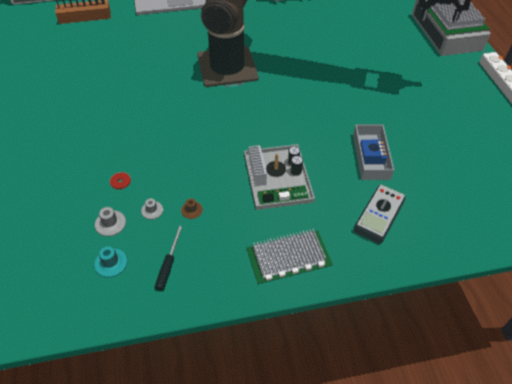

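View pics/top0.png

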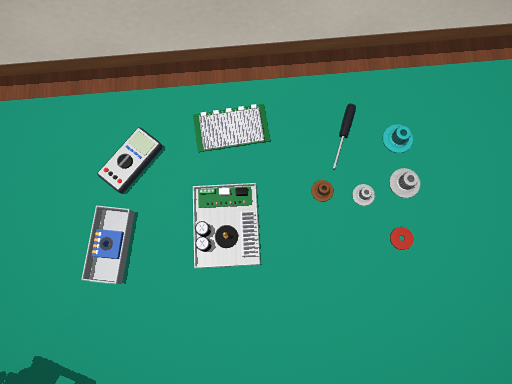

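Run:
```python
import plant
print([n for n in dir(plant) if not n.startswith('__')])
print(getattr(plant,'tip_extent',None))
```

```text
['Unreachable', 'get_state', 'place_of', 'read_camera', 'sign_off', 'tip_extent', 'trace']
0.017
```

```bash
cat > h.py <<'E'
from plant import *
import numpy as np, cv2
def cam(n):
    c=read_camera(n); c["f"]=192/np.tan(np.radians(c["vfov"]/2)); return c
def unproj(c,uv,z):
    d=np.array([(uv[0]-c["cx"])/c["f"],-(uv[1]-c["cy"])/c["f"],-1.])
    T=c["cam_to_world"]; d=T[:3,:3]@d; o=T[:3,3]
    return o+d*(z-o[2])/d[2]
def proj(c,p):
    T=c["cam_to_world"]; q=T[:3,:3].T@(np.asarray(p)-T[:3,3])
    return np.array([c["cx"]+c["f"]*q[0]/-q[2], c["cy"]-c["f"]*q[1]/-q[2]])
E
python3 - <<'E'
from h import *
np.set_printoptions(precision=4,suppress=True)
Z={'transformer':.003,'transformer_terminals':.035,'parts_bin':0,'chassis':0,'chassis_seat':.008,'insulating_disc':0,'clamp_cap':0,'multimeter':0,'screwdriver':0,'spare_board':0}
for n in ("top","scene"):
    c=cam(n)
    for t,z in Z.items():
        for r in place_of(t,n)[:4]:
            print(n,t,round(r["p"],2),np.array(r["location"]),unproj(c,r["location"],z)[:2])
E
```

```text
top transformer 0.53 [ 97.  241.9] [0.5268 0.3919]
top transformer 0.34 [363.7 194.5] [ 0.5894 -0.3144]
top transformer_terminals 0.89 [ 98.  242.1] [0.5218 0.3774]
top parts_bin 0.63 [112.3 244.8] [0.5161 0.3536]
top chassis 0.88 [227.  224.9] [0.5413 0.0536]
top chassis 0.58 [ 99.1 239.8] [0.5322 0.3876]
top chassis_seat 0.9 [224.8 237.3] [0.5084 0.0611]
top chassis_seat 0.56 [339.5 135.4] [ 0.7581 -0.2709]
top insulating_disc 0.71 [400.4 236.1] [ 0.4714 -0.3946]
top clamp_cap 0.87 [405.  180.4] [ 0.6184 -0.4313]
top clamp_cap 0.82 [361.4 193.6] [ 0.593  -0.3094]
top clamp_cap 0.77 [320.3 191.6] [ 0.6082 -0.2009]
top clamp_cap 0.68 [397.5 138.6] [ 0.7375 -0.4304]
top multimeter 0.73 [ 97.2 243.2] [0.5238 0.3926]
top multimeter 0.59 [130.8 164.1] [0.7299 0.301 ]
top screwdriver 0.94 [340.2 137.4] [ 0.755  -0.2739]
top spare_board 0.94 [231.  127.6] [0.8103 0.023 ]
scene transformer 0.81 [371.8 152. ] [0.5002 0.3635]
scene transformer_terminals 0.97 [383.6 144.1] [0.5035 0.3935]
scene chassis_seat 0.62 [277.9 170.2] [0.5192 0.0627]
scene insulating_disc 0.79 [119.  180.9] [ 0.461  -0.3988]
scene clamp_cap 0.91 [110.3 221.8] [ 0.6034 -0.4273]
scene clamp_cap 0.73 [191.  212.7] [ 0.6167 -0.2079]
scene clamp_cap 0.72 [111.  264.3] [ 0.7386 -0.429 ]
scene clamp_cap 0.71 [149.8 209.4] [ 0.5826 -0.3187]
scene multimeter 0.79 [378.  220.3] [0.7447 0.2923]
scene screwdriver 0.77 [169.6 258.3] [ 0.7509 -0.2804]
scene spare_board 0.93 [287.9 254.3] [0.8005 0.0227]
```

Run:
```python
from h import *
def crop(n,x0,y0,x1,y1,s,out):
    c=cam(n)["color"][y0:y1,x0:x1,::-1]
    im=cv2.resize(c,None,fx=s,fy=s,interpolation=cv2.INTER_CUBIC)
    for x in range((x0+9)//10*10,x1,10):
        cv2.line(im,((x-x0)*s,0),((x-x0)*s,6 if x%50 else 14),(0,255,255),1)
        if x%20==0: cv2.putText(im,str(x),((x-x0)*s,22),0,.35,(0,255,255),1)
    for y in range((y0+9)//10*10,y1,10):
        cv2.line(im,(0,(y-y0)*s),(6,(y-y0)*s),(0,255,255),1)
        if y%20==0: cv2.putText(im,str(y),(8,(y-y0)*s+4),0,.35,(0,255,255),1)
    cv2.imwrite(out,im); print(im.shape)
crop("top",75,170,275,300,4,"pics/t1.png")
crop("top",300,120,430,260,4,"pics/t2.png")
crop("scene",230,115,410,255,4,"pics/s1.png")
crop("scene",85,160,215,290,4,"pics/s2.png")
```

```text
(520, 800, 3)
(560, 520, 3)
(560, 720, 3)
(520, 520, 3)
```

View pics/t1.png

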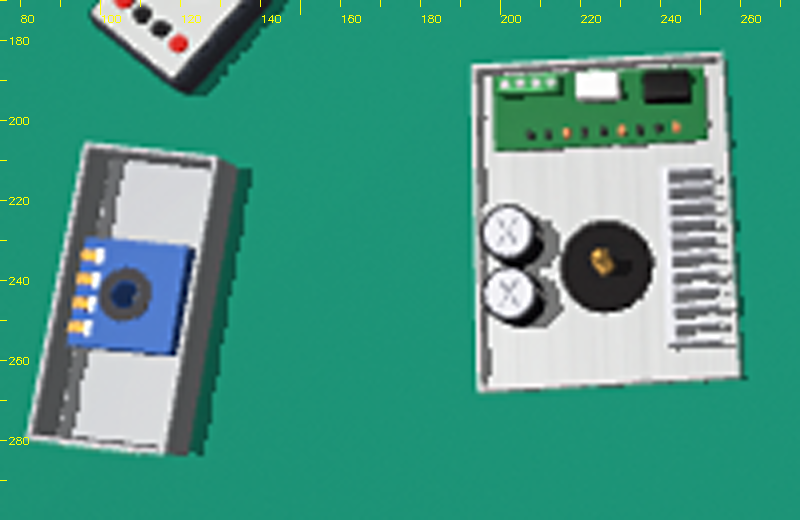

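View pics/t2.png

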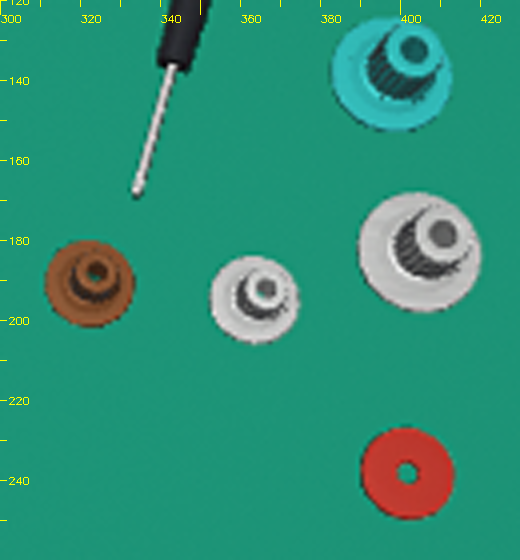

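View pics/s1.png

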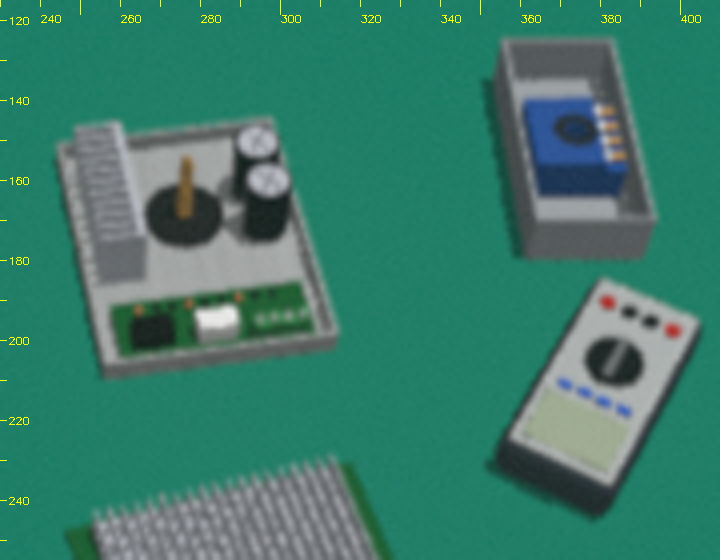

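View pics/s2.png

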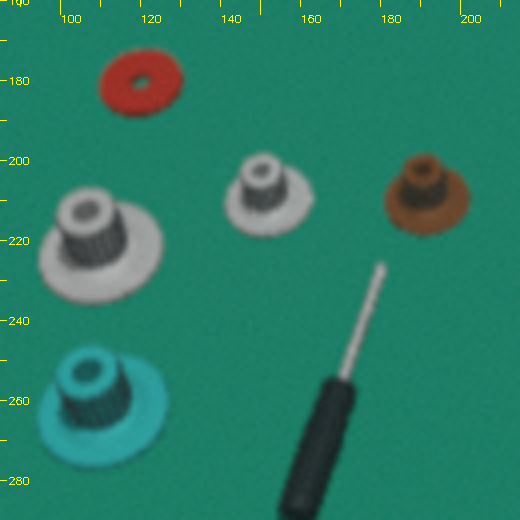

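```bash
cat > fit.py <<'E'
from h import *
from scipy.optimize import least_squares
np.set_printoptions(precision=4,suppress=True)
C=dict(np.load('cams.npz',allow_pickle=True)) if 0 else {n:cam(n) for n in("top","scene")}
ch=[(.106,.083,.018),(.106,-.083,.018),(-.106,-.083,.018),(-.106,.083,.018),(-.03,0,.070),(-.03,0,.008)]
bn=[(.093,.043,.045),(.093,-.043,.045),(-.093,-.043,.045),(-.093,.043,.045)]
ob={'top':dict(ch=[(193.3,186.5),(255.5,183.5),(260.5,264.3),(195,267.5),(225,234.5),(226.7,236.3)],
 bn=[(97,206),(129.5,209.2),(116.2,283.2),(82,279.5)],disc=[(401.8,238.2)],cap=[(366.5,192),(363.5,195)]),
 'scene':dict(ch=[(314.2,198.7),(255.8,206.2),(245,151.2),(298,145),(276.5,154.5),(276.2,168.8)],
 bn=[(393.8,169.5),(362.5,170),(355.8,125),(382.8,125)],disc=[(120.2,180.5)],cap=[(150.5,202.8),(152.2,209.8)])}
M=dict(ch=ch,bn=bn,disc=[(0,0,.008)],cap=[(0,0,.038),(0,0,.005)])
def pj(c,p,k):
    T=c["cam_to_world"]; q=T[:3,:3].T@(p-T[:3,3]); x=q[0]/-q[2]; y=-q[1]/-q[2]; r=x*x+y*y; s=1+k*r
    return np.array([c["cx"]+c["f"]*x*s,c["cy"]+c["f"]*y*s])
def res(v,full=False):
    P=dict(ch=v[0:3],bn=v[3:6],disc=[v[6],v[7],0],cap=[v[8],v[9],0]); k={'top':v[10],'scene':v[11]}
    out={}
    for n in C:
        for o in M:
            x,y,a=P[o]
            for m,u in zip(M[o],ob[n][o]):
                w=np.array([x+np.cos(a)*m[0]-np.sin(a)*m[1],y+np.sin(a)*m[0]+np.cos(a)*m[1],m[2]])
                out.setdefault((n,o),[]).append(pj(C[n],w,k[n])-u)
    if full: return out
    return np.concatenate([np.ravel(a) for a in out.values()])
if __name__=="__main__":
  v0=np.array([.54,.06,0,.516,.36,-.1,.466,-.396,.588,-.314,0,0])
  for fix in (True,False):
    f=(lambda v:res(np.r_[v[:10],0,0])) if fix else res
    r=least_squares(f,v0,loss='soft_l1'); v=r.x
    print(v, r.cost)
    for k,e in res(v if not fix else np.r_[v[:10],0,0],True).items(): print(k,np.array(e).round(1).tolist())
E
python3 fit.py
```

```text
[ 0.5405  0.0559 -0.0377  0.515   0.3538 -0.2031  0.4657 -0.3944  0.5886
 -0.3124  0.      0.    ] 6.051029696916984
('top', 'ch') [[-0.6, -0.5], [0.2, -0.7], [-0.6, -0.1], [-0.9, 0.2], [-0.6, -1.1], [-0.4, 0.0]]
('top', 'bn') [[-0.6, -0.9], [0.3, -0.3], [-0.2, 0.4], [-0.7, 0.0]]
('top', 'disc') [[-0.1, -0.2]]
('top', 'cap') [[-0.2, -0.0], [-0.3, -0.3]]
('scene', 'ch') [[-0.3, -0.2], [-0.4, -0.0], [-1.3, -0.4], [-0.7, -0.6], [-0.3, -0.4], [-0.9, -0.5]]
('scene', 'bn') [[-0.8, 0.5], [0.6, -0.1], [-1.1, -0.4], [-0.4, -0.3]]
('scene', 'disc') [[-0.2, -0.4]]
('scene', 'cap') [[-0.4, -0.3], [-0.2, -0.1]]
[ 0.5404  0.056  -0.0377  0.5142  0.3562 -0.2058  0.4649 -0.3961  0.5886
 -0.3131 -0.0429 -0.0553] 5.374523046150353
('top', 'ch') [[-0.5, -0.5], [0.2, -0.7], [-0.6, -0.2], [-0.7, 0.0], [-0.7, -1.0], [-0.4, 0.0]]
('top', 'bn') [[-0.3, -0.6], [0.0, 0.1], [-0.2, 0.2], [0.0, -0.5]]
('top', 'disc') [[-0.2, -0.3]]
('top', 'cap') [[-0.2, -0.0], [-0.3, -0.3]]
('scene', 'ch') [[-0.3, -0.3], [-0.3, -0.1], [-1.3, -0.4], [-0.7, -0.6], [-0.3, -0.5], [-0.8, -0.5]]
('scene', 'bn') [[-0.8, 0.3], [0.9, -0.4], [-0.7, -0.6], [-0.2, -0.3]]
('scene', 'disc') [[-0.2, -0.5]]
('scene', 'cap') [[-0.4, -0.3], [-0.2, -0.1]]
```

Run:
```python
import fit; from fit import *
for n in ob:
    for o in ob[n]: ob[n][o]=[(u-.375,v-.375) for u,v in ob[n][o]]
# transformer: local x -> across bin. corners top z; +x side top at .003+.030
T=[(0,0,.041),(-.034,.034,.041),(-.034,-.034,.041)]
# top view: x axis ~ +y world (image left). local y = rotated 90 ccw => -x world (image down)
M['tr']=T
ob['top']['tr']=[(u/4+75-.375,v/4+170-.375) for u,v in [(125,294),(175,355),(193,246)]]
ob['scene']['tr']=[(u/4+230-.375,v/4+115-.375) for u,v in [(577,127),(526,100),(538,164)]]
def res2(v):
    out=[]
    P=dict(ch=v[0:3],bn=v[3:6],disc=[v[6],v[7],0],cap=[v[8],v[9],0],tr=v[10:13])
    for n in C:
        for o in M:
            x,y,a=P[o]
            for m,u in zip(M[o],ob[n][o]):
                w=np.array([x+np.cos(a)*m[0]-np.sin(a)*m[1],y+np.sin(a)*m[0]+np.cos(a)*m[1],m[2]])
                e=pj(C[n],w,0)-u; out.append((n,o,m,e.round(2).tolist())); 
    res2.o=out
    return np.concatenate([a[3] for a in out])
v0=np.array([.54,.06,0,.516,.36,-.1,.466,-.396,.588,-.314,.516,.36,1.4])
r=least_squares(res2,v0,loss='soft_l1',diff_step=1e-3); r=least_squares(lambda v:(res2(v)),r.x,loss='soft_l1',diff_step=1e-3)
print(r.x,r.cost,np.degrees(r.x[[2,5,12]])); res2(r.x)
for o in res2.o: print(*o)
```

```text
[ 0.5405  0.0567  0.      0.5151  0.3541 -0.2041  0.466  -0.3943  0.5888
 -0.3124  0.5158  0.355   1.3922] 14.922540705559515 [  0.     -11.6964  79.7648]
top ch (0.106, 0.083, 0.018) [-1.99, 1.15]
top ch (0.106, -0.083, 0.018) [-1.31, -1.34]
top ch (-0.106, -0.083, 0.018) [0.93, -1.07]
top ch (-0.106, 0.083, 0.018) [0.82, 1.73]
top ch (-0.03, 0, 0.07) [-0.15, -0.69]
top ch (-0.03, 0, 0.008) [0.12, 0.41]
top bn (0.093, 0.043, 0.045) [-0.26, -0.52]
top bn (0.093, -0.043, 0.045) [0.64, 0.08]
top bn (-0.093, -0.043, 0.045) [0.06, 0.75]
top bn (-0.093, 0.043, 0.045) [-0.44, 0.35]
top disc (0, 0, 0.008) [0.2, 0.01]
top cap (0, 0, 0.038) [0.1, 0.3]
top cap (0, 0, 0.005) [0.04, 0.0]
top tr (0, 0, 0.041) [0.26, 0.29]
top tr (-0.034, 0.034, 0.041) [-0.99, -0.04]
top tr (-0.034, -0.034, 0.041) [-1.07, -0.02]
scene ch (0.106, 0.083, 0.018) [1.5, -0.95]
scene ch (0.106, -0.083, 0.018) [1.94, 0.99]
scene ch (-0.106, -0.083, 0.018) [-1.81, 0.83]
scene ch (-0.106, 0.083, 0.018) [-1.57, -0.8]
scene ch (-0.03, 0, 0.07) [-0.05, -0.07]
scene ch (-0.03, 0, 0.008) [-0.59, -0.1]
scene bn (0.093, 0.043, 0.045) [-0.33, 0.88]
scene bn (0.093, -0.043, 0.045) [0.98, 0.27]
scene bn (-0.093, -0.043, 0.045) [-0.59, -0.07]
scene bn (-0.093, 0.043, 0.045) [0.13, 0.05]
scene disc (0, 0, 0.008) [0.23, 0.06]
scene cap (0, 0, 0.038) [0.01, 0.09]
scene cap (0, 0, 0.005) [0.17, 0.31]
scene tr (0, 0, 0.041) [-0.54, 1.09]
scene tr (-0.034, 0.034, 0.041) [-0.93, -0.16]
scene tr (-0.034, -0.034, 0.041) [-0.25, 0.41]
```

```bash
cat > fit2.py <<'E'
from fit import *
for n in ob:
    for o in ob[n]: ob[n][o]=[(u-.375,v-.375) for u,v in ob[n][o]]
M['tr']=[(0,0,.041),(-.034,.034,.041),(-.034,-.034,.041)]
ob['top']['tr']=[(u/4+75-.375,v/4+170-.375) for u,v in [(125,294),(175,355),(193,246)]]
ob['scene']['tr']=[(u/4+230-.375,v/4+115-.375) for u,v in [(577,127),(526,100),(538,164)]]
def res2(v):
    out=[]
    P=dict(ch=v[0:3],bn=v[3:6],disc=[v[6],v[7],0],cap=[v[8],v[9],0],tr=v[10:13])
    for n in C:
        for o in M:
            x,y,a=P[o]
            for m,u in zip(M[o],ob[n][o]):
                w=np.array([x+np.cos(a)*m[0]-np.sin(a)*m[1],y+np.sin(a)*m[0]+np.cos(a)*m[1],m[2]])
                e=pj(C[n],w,0)-u; out.append((n,o,m,e)); 
    res2.o=out
    return np.concatenate([a[3] for a in out])
v0=np.array([.54,.06,-.03,.516,.36,-.1,.466,-.396,.588,-.314,.516,.36,1.4])
r=least_squares(res2,v0,loss='soft_l1')
print(r.x,r.cost,np.degrees(r.x[[2,5,12]])); v=r.x
print("stud",v[0]-.03*np.cos(v[2]),v[1]-.03*np.sin(v[2]))
for o in res2.o: 
  if o[1] in('ch','tr'): print(*o)
E
python3 fit2.py
```

```text
[ 0.5406  0.056  -0.0383  0.5151  0.3541 -0.2032  0.466  -0.3943  0.5888
 -0.3124  0.516   0.355   1.3852] 5.496293028453064 [ -2.1968 -11.6414  79.3643]
stud 0.5106128815959908 0.05713065659348954
top ch (0.106, 0.083, 0.018) [-0.2132 -0.1858]
top ch (0.106, -0.083, 0.018) [ 0.5737 -0.3271]
top ch (-0.106, -0.083, 0.018) [-0.3031  0.2643]
top ch (-0.106, 0.083, 0.018) [-0.5507  0.5108]
top ch (-0.03, 0, 0.07) [-0.3274 -0.7149]
top ch (-0.03, 0, 0.008) [-0.051   0.3885]
top tr (0, 0, 0.041) [0.2535 0.2154]
top tr (-0.034, 0.034, 0.041) [-1.1042 -0.0245]
top tr (-0.034, -0.034, 0.041) [-1.0008  0.0098]
scene ch (0.106, 0.083, 0.018) [0.1493 0.202 ]
scene ch (0.106, -0.083, 0.018) [0.0293 0.3619]
scene ch (-0.106, -0.083, 0.018) [-0.8906 -0.0542]
scene ch (-0.106, 0.083, 0.018) [-0.2548 -0.1845]
scene ch (-0.03, 0, 0.07) [ 0.1    -0.0649]
scene ch (-0.03, 0, 0.008) [-0.4444 -0.0979]
scene tr (0, 0, 0.041) [-0.5137  1.1326]
scene tr (-0.034, 0.034, 0.041) [-0.8429 -0.1742]
scene tr (-0.034, -0.034, 0.041) [-0.3153  0.3918]
```

```bash
cat > go.py <<'E'
import sys
from h import *
from scipy.spatial.transform import Rotation as R
def plan(x,y,z,psi,n,finger,nturn=None):
    s=get_state(); p=np.array(s["eef_pos"]); Rm=R.from_quat(s["tcp_rot"]).as_matrix()
    ps=np.arctan2(Rm[1,1],Rm[0,1]); tgt=np.array([x,y,z]); 
    d=(tgt-p); turn=(ps-np.radians(psi)+np.pi)%(2*np.pi)-np.pi
    print("now",p.round(4),"psi",np.degrees(ps).round(2),"tilt",np.degrees(np.arccos(-Rm[2,2])).round(2),"F",s["contact_force"].round(1),"q",np.degrees(s["qpos"]).round(0),"t",s["time"], "open",round(s["opening"],3))
    rows=[]
    nt=nturn or n
    for i in range(n):
        dd=d/n*100; X=np.array([-np.sin(ps),np.cos(ps)]);Y=np.array([np.cos(ps),np.sin(ps)])
        w=turn/nt if i<nt else 0
        rows.append([finger,round(float(dd[:2]@X),2),round(float(dd[:2]@Y),2),round(float(-dd[2]),2),0,0,round(float(np.degrees(w)),2)])
        ps-=w
    for i in range(0,n,5): print(str(rows[i:i+5]).replace(' ',''))
if __name__=="__main__":
    a=[float(v) for v in sys.argv[1:]]; plan(*a[:4],int(a[4]),a[5])
E
python3 go.py 0.516 0.355 0.15 -10.6 12 -1
```

```text
now [0.2122 0.6408 0.2483] psi 71.67 tilt 0.0 F [ 0.2  0.6 -0.2] q [63. 16. 90. -0. 73. -9.] t 1.7 open 1.001
[[-1.0,-3.15,-1.46,0.82,0,0,6.86],[-1.0,-3.3,-1.08,0.82,0,0,6.86],[-1.0,-3.41,-0.68,0.82,0,0,6.86],[-1.0,-3.47,-0.26,0.82,0,0,6.86],[-1.0,-3.47,0.15,0.82,0,0,6.86]]
[[-1.0,-3.43,0.57,0.82,0,0,6.86],[-1.0,-3.34,0.97,0.82,0,0,6.86],[-1.0,-3.2,1.36,0.82,0,0,6.86],[-1.0,-3.01,1.73,0.82,0,0,6.86],[-1.0,-2.78,2.08,0.82,0,0,6.86]]
[[-1.0,-2.52,2.4,0.82,0,0,6.86],[-1.0,-2.21,2.68,0.82,0,0,6.86]]
```

```bash
python3 -m crank '[[-1,-3.1,-1.5,0.8,0,0,7],[-1,-3.3,-1.1,0.8,0,0,7],[-1,-3.4,-0.7,0.8,0,0,7],[-1,-3.5,-0.3,0.8,0,0,7],[-1,-3.5,0.1,0.8,0,0,7]]' 40
python3 -m crank '[[-1,-3.4,0.6,0.8,0,0,7],[-1,-3.3,1.0,0.8,0,0,7],[-1,-3.2,1.4,0.8,0,0,7],[-1,-3.0,1.7,0.8,0,0,7],[-1,-2.8,2.1,0.8,0,0,7]]'
python3 -m crank '[[-1,-2.5,2.4,0.8,0,0,7],[-1,0,0,0,0,0,0],[-1,0,0,0,0,0,0]]'
python3 go.py 0.516 0.355 0.12 -10.6 3 -1
python3 - <<'E'
from h import *
for n in ("top","scene"):
    cv2.imwrite(f"pics/{n}a.png",cam(n)["color"][:,:,::-1])
E
```

```text
time: 2.2
eef_pos: [0.3379, 0.5186, 0.2082]
tcp_rot: [0.451, 0.893, 0.0, 0.0]
contact_force: [0.0, 1.3, 0.1]
opening: 1.0
time: 2.7
eef_pos: [0.4629, 0.3981, 0.1682]
tcp_rot: [0.698, 0.716, 0.0, 0.0]
contact_force: [0.7, -0.1, 0.0]
opening: 0.996
time: 3.0
eef_pos: [0.487, 0.3743, 0.1601]
tcp_rot: [0.739, 0.673, -0.0, -0.0]
contact_force: [-0.5, 0.1, 0.1]
opening: 1.002
now [0.487  0.3743 0.1601] psi -5.37 tilt 0.04 F [-0.5  0.1  0.1] q [ 28.  14. 103.   0.  63.  33.] t 3.0 open 1.002
[[-1.0,-0.55,1.02,1.34,0,0,1.74],[-1.0,-0.52,1.04,1.34,0,0,1.74],[-1.0,-0.49,1.05,1.34,0,0,1.74]]
```

View pics/scenea.png

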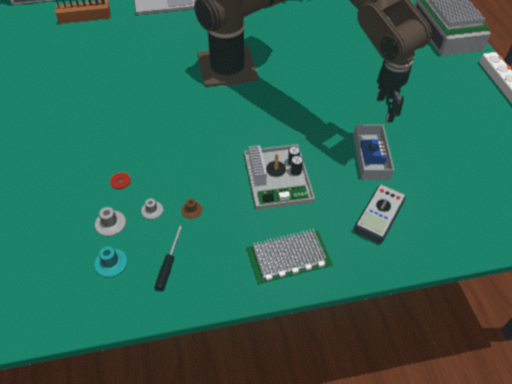

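View pics/topa.png

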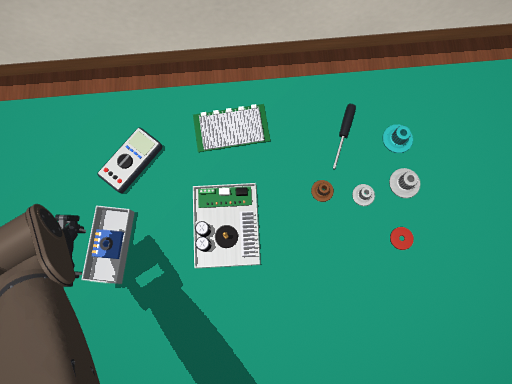

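```bash
python3 -m crank '[[-1,-0.5,1.0,1.3,0,0,1.7],[-1,-0.5,1.0,1.3,0,0,1.7],[-1,-0.5,1.1,1.4,0,0,1.8],[-1,0,0,0,0,0,0],[-1,0,0,0,0,0,0]]'
python3 go.py 0.516 0.355 0.023 -10.6 5 -1
python3 - <<'E'
from h import *
for n in ("top","scene"):
    c=cam(n)["color"]; cc={"scene":c[60:200,300:440],"top":c[180:310,30:170]}[n]
    cv2.imwrite(f"pics/{n}b.png",cv2.resize(cc[:,:,::-1],None,fx=4,fy=4))
E
```

```text
time: 3.6
eef_pos: [0.5154, 0.3556, 0.119]
tcp_rot: [0.769, 0.639, -0.001, -0.0]
contact_force: [0.4, 0.4, 0.9]
opening: 1.003
now [0.5154 0.3556 0.119 ] psi -10.57 tilt 0.14 F [0.4 0.4 0.9] q [ 25.  18. 103.   0.  59.  36.] t 3.6 open 1.003
[[-1.0,-0.01,0.01,1.92,0,0,0.01],[-1.0,-0.01,0.01,1.92,0,0,0.01],[-1.0,-0.01,0.01,1.92,0,0,0.01],[-1.0,-0.01,0.01,1.92,0,0,0.01],[-1.0,-0.01,0.01,1.92,0,0,0.01]]
```

View pics/sceneb.png

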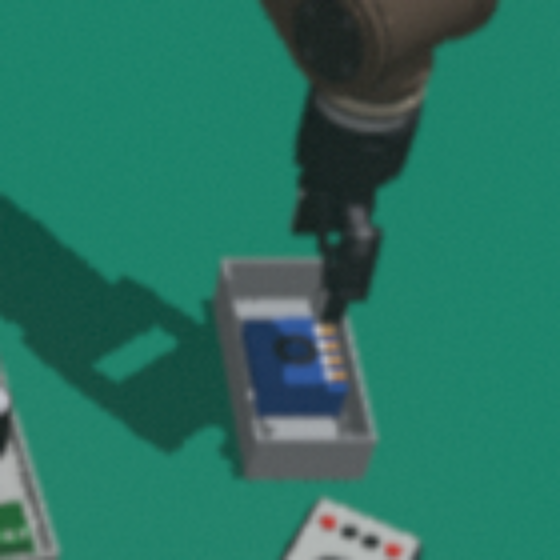

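```bash
python3 - <<'E'
from h import *
c=cam("scene")
for s in(-.05,.05):
  for z in (.1,.115): print(s,z,proj(c,[.516+s*.983,.355-s*.184,z]))
E
python3 -m crank '[[-1,0,0,2,0,0,0],[-1,0,0,2,0,0,0],[-1,0,0,2,0,0,0],[-1,0,0,0,0,0,0]]'
```

```text
-0.05 0.1 [374.32142923 121.39964681]
-0.05 0.115 [375.30991926 117.6524628 ]
0.05 0.1 [380.35760694 145.91339107]
0.05 0.115 [381.44072298 142.20233823]
time: 4.15
eef_pos: [0.5135, 0.3556, 0.0578]
tcp_rot: [0.769, 0.639, -0.003, -0.001]
contact_force: [-1.1, 0.4, -0.3]
opening: 1.001
```

```bash
python3 go.py 0.516 0.355 0.021 -10.6 2 -1
python3 - <<'E'
from h import *
for n in ("top","scene"):
    c=cam(n)["color"]; cc={"scene":c[60:200,300:440],"top":c[180:310,30:170]}[n]
    cv2.imwrite(f"pics/{n}c.png",cv2.resize(cc[:,:,::-1],None,fx=4,fy=4))
E
```

```text
now [0.5135 0.3556 0.0578] psi -10.49 tilt 0.31 F [-1.1  0.4 -0.3] q [ 25.  23. 104.   0.  54.  36.] t 4.15 open 1.001
[[-1.0,-0.0,0.13,1.84,0,0,0.05],[-1.0,-0.0,0.13,1.84,0,0,0.05]]
```

View pics/scenec.png

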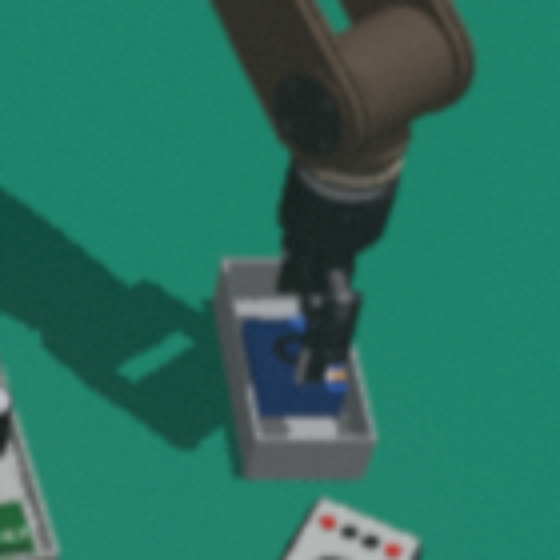

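View pics/topc.png

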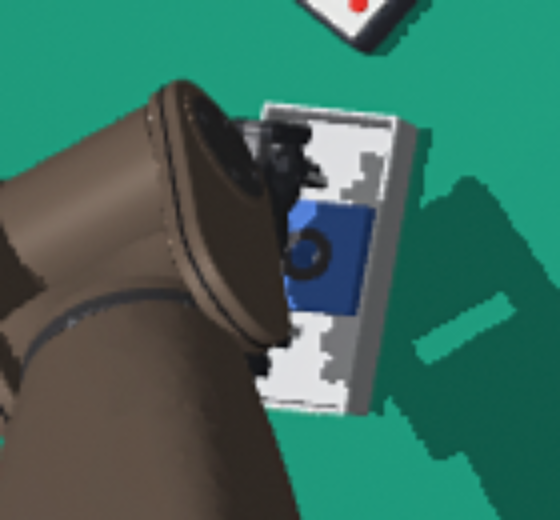

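```bash
python3 -m crank '[[-1,0,0.15,1.8,0,0,0],[-1,0,0.15,1.8,0,0,0],[-1,0,0,0,0,0,0]]' 
python3 go.py 0.516 0.355 0.021 -10.6 1 -1
```

```text
time: 4.55
eef_pos: [0.5165, 0.3545, 0.0208]
tcp_rot: [0.769, 0.639, -0.003, -0.001]
contact_force: [-1.0, -0.5, -1.3]
opening: 1.002
now [0.5165 0.3545 0.0208] psi -10.54 tilt 0.35 F [-1.  -0.5 -1.3] q [ 25.  26. 104.  -0.  50.  36.] t 4.55 open 1.002
[[-1.0,0.05,-0.06,-0.02,0,0,0.06]]
```

```bash
python3 -m crank '[[1,0,0,0,0,0,0],[1,0,0,0,0,0,0],[1,0,0,0,0,0,0],[1,0,0,0,0,0,0],[1,0,0,0,0,0,0]]' 70
python3 -m crank '[[1,0,0,-1,0,0,0],[1,0,0,-1,0,0,0],[1,0,0,-2,0,0,0],[1,0,0,-4,0,0,0],[1,0,0,-2,0,0,0]]'
python3 - <<'E'
from h import *
for n in ("top","scene"):
    c=cam(n)["color"]; cc={"scene":c[40:180,300:440],"top":c[180:310,30:170]}[n]
    cv2.imwrite(f"pics/{n}d.png",cv2.resize(cc[:,:,::-1],None,fx=4,fy=4))
E
python3 go.py 0.516 0.355 0.14 -10.6 1 1
```

```text
time: 5.05
eef_pos: [0.5186, 0.3557, 0.0244]
tcp_rot: [0.769, 0.639, 0.0, 0.0]
contact_force: [-1.1, 0.7, -2.3]
opening: 0.785
time: 5.55
eef_pos: [0.5199, 0.3563, 0.1284]
tcp_rot: [0.769, 0.639, 0.002, 0.001]
contact_force: [1.0, 0.0, -3.4]
opening: 0.783
now [0.5213 0.3569 0.1299] psi -10.52 tilt 0.57 F [ 0.7  0.3 -3. ] q [ 25.  18. 102.  -0.  60.  36.] t 5.65 open 0.788
[[1.0,-0.29,-0.48,-1.01,0,0,0.08]]
```

View pics/scened.png

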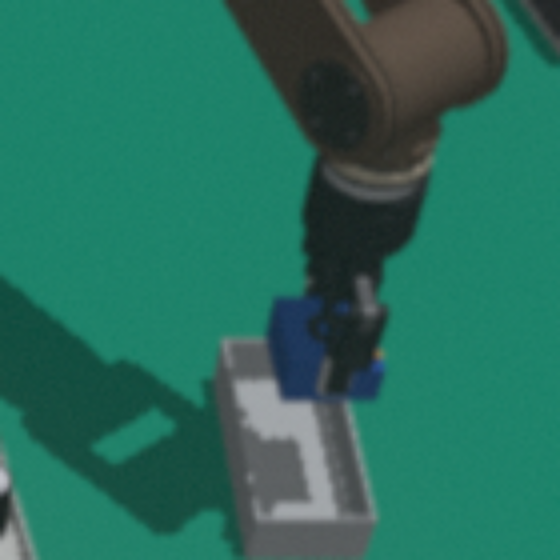

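```bash
python3 go.py 0.50 -0.21 0.14 -92.2 17 1
```

```text
now [0.5213 0.3569 0.1299] psi -10.52 tilt 0.57 F [ 0.7  0.3 -3. ] q [ 25.  18. 102.  -0.  60.  36.] t 5.65 open 0.788
[[1.0,-3.3,0.49,-0.06,0,0,4.8],[1.0,-3.25,0.76,-0.06,0,0,4.8],[1.0,-3.17,1.03,-0.06,0,0,4.8],[1.0,-3.08,1.29,-0.06,0,0,4.8],[1.0,-2.96,1.55,-0.06,0,0,4.8]]
[[1.0,-2.82,1.79,-0.06,0,0,4.8],[1.0,-2.66,2.02,-0.06,0,0,4.8],[1.0,-2.48,2.23,-0.06,0,0,4.8],[1.0,-2.28,2.43,-0.06,0,0,4.8],[1.0,-2.07,2.62,-0.06,0,0,4.8]]
[[1.0,-1.85,2.78,-0.06,0,0,4.8],[1.0,-1.61,2.93,-0.06,0,0,4.8],[1.0,-1.36,3.05,-0.06,0,0,4.8],[1.0,-1.1,3.15,-0.06,0,0,4.8],[1.0,-0.83,3.23,-0.06,0,0,4.8]]
[[1.0,-0.55,3.29,-0.06,0,0,4.8],[1.0,-0.28,3.33,-0.06,0,0,4.8]]
```

```bash
python3 -m crank '[[1,-1.5,0.2,-1,0,0,2],[1,-3.3,0.6,0,0,0,4.8],[1,-3.2,0.9,0,0,0,4.8],[1,-3.1,1.1,0,0,0,4.8],[1,-3.0,1.4,0,0,0,4.8]]'
python3 -m crank '[[1,-2.9,1.7,0,0,0,4.8],[1,-2.7,1.9,0,0,0,4.8],[1,-2.6,2.1,0,0,0,4.8],[1,-2.4,2.3,0,0,0,4.8],[1,-2.2,2.5,0,0,0,4.8]]'
python3 -m crank '[[1,-2.0,2.7,0,0,0,4.8],[1,-1.7,2.8,0,0,0,4.8],[1,-1.5,3.0,0,0,0,4.8],[1,-1.2,3.1,0,0,0,4.8],[1,-1.0,3.2,0,0,0,4.8]]'
python3 go.py 0.50 -0.21 0.14 -92.2 4 1
```

```text
time: 6.15
eef_pos: [0.5114, 0.2064, 0.1326]
tcp_rot: [0.874, 0.486, -0.001, -0.0]
contact_force: [1.0, -0.6, -4.6]
opening: 0.786
time: 6.65
eef_pos: [0.5058, 0.0401, 0.1328]
tcp_rot: [0.956, 0.293, -0.001, -0.0]
contact_force: [-0.0, -0.2, -4.4]
opening: 0.786
time: 7.15
eef_pos: [0.5004, -0.1261, 0.1329]
tcp_rot: [0.996, 0.088, -0.001, -0.001]
contact_force: [0.3, 1.0, -3.9]
opening: 0.782
now [ 0.5004 -0.1261  0.1329] psi -79.93 tilt 0.14 F [ 0.3  1.  -3.9] q [-25.   4. 118.   0.  59.  55.] t 7.15 open 0.782
[[1.0,-0.38,2.06,-0.18,0,0,3.07],[1.0,-0.27,2.08,-0.18,0,0,3.07],[1.0,-0.15,2.09,-0.18,0,0,3.07],[1.0,-0.04,2.1,-0.18,0,0,3.07]]
```

```bash
python3 -m crank '[[1,-0.4,2.5,1,0,0,4],[1,-0.3,2.5,2,0,0,4],[1,-0.1,2.2,2,0,0,3],[1,0,1,2,0,0,1],[1,0,0,1,0,0,0]]'
python3 -m crank '[[1,0,0,0,0,0,0]]'
python3 go.py 0.50 -0.21 0.03 -92.2 4 1
python3 - <<'E'
from h import *
for n in ("top","scene"):
    c=cam(n)["color"]; cc={"scene":c[110:250,130:270],"top":c[180:310,250:390]}[n]
    cv2.imwrite(f"pics/{n}e.png",cv2.resize(cc[:,:,::-1],None,fx=4,fy=4))
E
```

```text
time: 7.65
eef_pos: [0.4997, -0.2079, 0.0513]
tcp_rot: [1.0, -0.016, -0.002, -0.001]
contact_force: [-1.0, -0.1, -4.1]
opening: 0.779
time: 7.75
eef_pos: [0.4996, -0.2062, 0.0515]
tcp_rot: [1.0, -0.015, -0.003, -0.002]
contact_force: [-0.7, 0.4, -4.4]
opening: 0.783
now [ 0.4996 -0.2062  0.0515] psi -91.73 tilt 0.38 F [-0.7  0.4 -4.4] q [-33.  14. 116.   0.  50.  59.] t 7.75 open 0.783
[[1.0,0.01,0.09,0.54,0,0,0.12],[1.0,0.01,0.09,0.54,0,0,0.12],[1.0,0.01,0.09,0.54,0,0,0.12],[1.0,0.01,0.09,0.54,0,0,0.12]]
```

View pics/scenee.png

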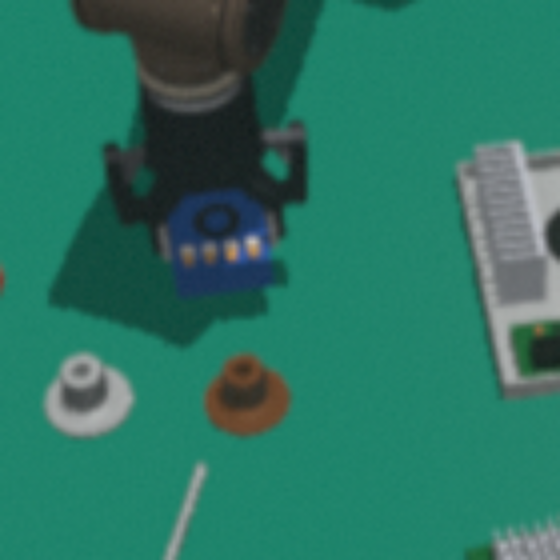

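```bash
python3 -m crank '[[1,0,0.1,1,0,0,0],[1,0,0.1,1,0,0,0],[1,0,0,0.5,0,0,0],[1,0,0,0.2,0,0,0],[1,0,0,0.1,0,0,0]]'
python3 -m crank '[[1,0,0,0.1,0,0,0],[1,0,0,0,0,0,0]]'
```

```text
time: 8.35
eef_pos: [0.5015, -0.2095, 0.0259]
tcp_rot: [1.0, -0.015, -0.0, -0.0]
contact_force: [1.7, -0.0, -4.0]
opening: 0.784
time: 8.55
eef_pos: [0.5018, -0.2098, 0.0255]
tcp_rot: [1.0, -0.015, 0.0, 0.0]
contact_force: [-0.8, -0.5, -4.1]
opening: 0.778
```

```bash
python3 -m crank '[[1,0,0,0.2,0,0,0],[1,0,0,0,0,0,0]]'
python3 -m crank '[[1,0,0,0.2,0,0,0],[1,0,0,0,0,0,0]]'
python3 -m crank '[[1,0,0,0.1,0,0,0],[1,0,0,0,0,0,0]]'
```

```text
time: 8.75
eef_pos: [0.5016, -0.2097, 0.0233]
tcp_rot: [1.0, -0.015, -0.0, -0.0]
contact_force: [0.2, -0.2, -4.4]
opening: 0.785
time: 8.95
eef_pos: [0.5019, -0.2098, 0.0214]
tcp_rot: [1.0, -0.015, 0.0, 0.0]
contact_force: [0.5, 0.0, -4.1]
opening: 0.781
time: 9.15
eef_pos: [0.5019, -0.2099, 0.0213]
tcp_rot: [1.0, -0.015, -0.0, -0.0]
contact_force: [-2.7, 1.5, 3.9]
opening: 0.783
```

```bash
python3 -m crank '[[0.4,0,0,0,0,0,0],[-1,0,0,0,0,0,0],[-1,0,0,0,0,0,0],[-1,0,0,0,0,0,0]]'
python3 -m crank '[[-1,0,0,-2,0,0,0],[-1,0,0,-3,0,0,0],[-1,0,0,-3,0,0,0],[-1,0,0,0,0,0,0]]'
python3 go.py 0.50 -0.21 0.10 -2 11 -1
python3 - <<'E'
from h import *
for n in ("top","scene"):
    c=cam(n); c0=c["color"]; cc={"scene":c0[110:250,130:270],"top":c0[180:310,250:390]}[n]
    cv2.imwrite(f"pics/{n}f.png",cv2.resize(cc[:,:,::-1],None,fx=4,fy=4))
    for t,z in(("transformer",0),("transformer_terminals",.032)):
        for r in place_of(t,n)[:2]: print(n,t,r["p"],unproj(c,r["location"],z))
E
```

```text
time: 9.55
eef_pos: [0.5021, -0.21, 0.0204]
tcp_rot: [1.0, -0.015, 0.001, 0.0]
contact_force: [-0.3, -0.4, -0.3]
opening: 0.996
time: 9.95
eef_pos: [0.5048, -0.2117, 0.1052]
tcp_rot: [1.0, -0.015, 0.004, 0.003]
contact_force: [0.8, 0.1, 0.4]
opening: 1.003
now [ 0.5048 -0.2117  0.1052] psi -91.72 tilt 0.59 F [0.8 0.1 0.4] q [-33.  10. 115.  -0.  55.  58.] t 9.95 open 1.003
[[-1.0,-0.04,-0.01,0.05,0,0,-8.16],[-1.0,-0.04,-0.02,0.05,0,0,-8.16],[-1.0,-0.04,-0.03,0.05,0,0,-8.16],[-1.0,-0.03,-0.03,0.05,0,0,-8.16],[-1.0,-0.03,-0.04,0.05,0,0,-8.16]]
[[-1.0,-0.02,-0.04,0.05,0,0,-8.16],[-1.0,-0.02,-0.04,0.05,0,0,-8.16],[-1.0,-0.01,-0.04,0.05,0,0,-8.16],[-1.0,-0.01,-0.05,0.05,0,0,-8.16],[-1.0,0.0,-0.05,0.05,0,0,-8.16]]
[[-1.0,0.01,-0.05,0.05,0,0,-8.16]]
scene transformer 0.9 [ 0.49724738 -0.20250945  0.        ]
scene transformer_terminals 0.59 [ 0.51652121 -0.21028294  0.032     ]
```

View pics/scenef.png

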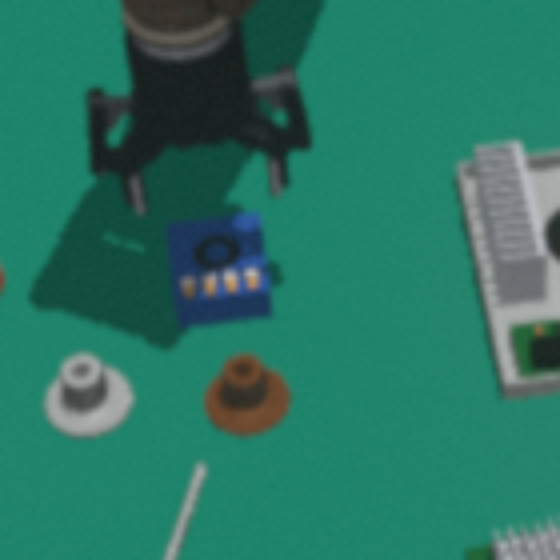

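View pics/topf.png

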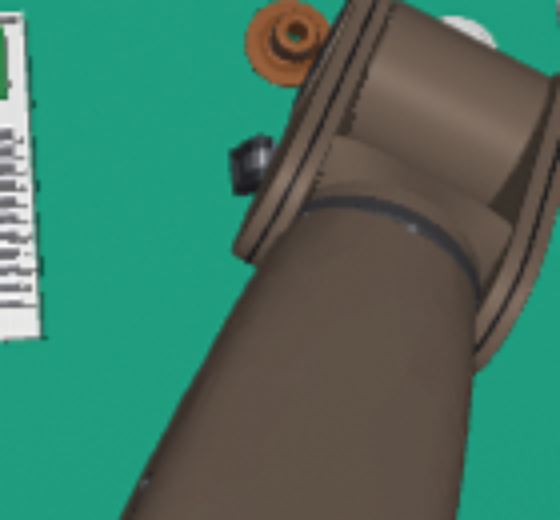

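Run:
```python
from h import *
c=cam("scene"); g=lambda u,v:(u/4+130-.375,v/4+110-.375)
print("bore",unproj(c,g(217,252),.038))
a=unproj(c,g(188,326),0);b=unproj(c,g(271,314),0);print(a,b,np.degrees(np.arctan2(*(b-a)[[1,0]])),np.linalg.norm(a-b), (a+b)/2)
a=unproj(c,g(170,225),.038);b=unproj(c,g(258,213),.038);print(a,b,np.degrees(np.arctan2(*(b-a)[[1,0]])),np.linalg.norm(a-b),(a+b)/2)
```

```text
bore [ 0.50010409 -0.21009226  0.038     ]
[ 0.53235187 -0.23863787  0.        ] [ 0.53315918 -0.17890753  0.        ] 89.22564299699054 0.059735797599689534 [ 0.53275552 -0.2087727   0.        ]
[ 0.46777419 -0.24030507  0.038     ] [ 0.46877585 -0.17661149  0.038     ] 89.09902451669232 0.06370146291716809 [ 0.46827502 -0.20845828  0.038     ]
```

```bash
python3 -m crank '[[-1,0,0,0,0,0,-8.2],[-1,0,0,0,0,0,-8.2],[-1,0,0,0,0,0,-8.2],[-1,0,0,0,0,0,-8.2],[-1,0,0,0,0,0,-8.2]]'
python3 -m crank '[[-1,0,0,0,0,0,-8.2],[-1,0,0,0,0,0,-8.2],[-1,0,0,0,0,0,-8.2],[-1,0,0,0,0,0,-8.2],[-1,0,0,0,0,0,-8.2]]'
python3 -m crank '[[-1,0,0,0,0,0,-8],[-1,0,0,0,0,0,0],[-1,0,0,0,0,0,0]]'
python3 go.py 0.500 -0.21 0.05 -1.7 3 -1
```

```text
time: 10.8
eef_pos: [0.5012, -0.2095, 0.0992]
tcp_rot: [0.941, 0.339, -0.001, -0.001]
contact_force: [0.1, 0.8, 0.9]
opening: 1.001
time: 11.3
eef_pos: [0.5012, -0.2095, 0.0992]
tcp_rot: [0.763, 0.647, -0.0, -0.001]
contact_force: [0.5, 0.5, 0.4]
opening: 0.996
time: 11.6
eef_pos: [0.5014, -0.2095, 0.0996]
tcp_rot: [0.719, 0.695, -0.0, -0.001]
contact_force: [-0.0, -0.7, -0.1]
opening: 0.998
now [ 0.5014 -0.2095  0.0996] psi -1.89 tilt 0.07 F [-0.  -0.7 -0.1] q [-33.  10. 115.  -0.  55. -31.] t 11.6 open 0.998
[[-1.0,-0.02,-0.05,1.65,0,0,-0.06],[-1.0,-0.02,-0.05,1.65,0,0,-0.06],[-1.0,-0.02,-0.05,1.65,0,0,-0.06]]
```

```bash
python3 -m crank '[[-1,0,-0.1,2,0,0,0],[-1,0,0,2,0,0,0],[-1,0,0,2,0,0,0],[-1,0,0,1,0,0,0],[-1,0,0,0.9,0,0,0]]'
python3 -m crank '[[-1,0,0,0,0,0,0],[-1,0,0,0,0,0,0]]'
```

```text
time: 12.1
eef_pos: [0.5005, -0.2096, 0.0205]
tcp_rot: [0.718, 0.696, -0.0, -0.0]
contact_force: [0.1, 0.0, -0.1]
opening: 1.0
time: 12.3
eef_pos: [0.5011, -0.21, 0.0218]
tcp_rot: [0.718, 0.696, 0.0, 0.0]
contact_force: [-0.1, 0.4, 0.5]
opening: 1.001
```

```bash
python3 -m crank '[[-1,0,0,0.15,0,0,0],[1,0,0,0,0,0,0],[1,0,0,0,0,0,0],[1,0,0,0,0,0,0],[1,0,0,0,0,0,0]]' 70
python3 -m crank '[[1,0,0,0,0,0,0]]'
python3 -m crank '[[1,0,0,-1,0,0,0],[1,0,0,-2,0,0,0],[1,0,0,-4,0,0,0],[1,0,0,-4,0,0,0],[1,0,0,-1,0,0,0]]'
python3 go.py 0.5106 0.0571 0.14 -2.2 9 1
python3 - <<'E'
from h import *
for n in ("scene",):
    c=cam(n); c0=c["color"]; cc=c0[90:230,130:270]
    cv2.imwrite(f"pics/{n}g.png",cv2.resize(cc[:,:,::-1],None,fx=4,fy=4))
E
```

```text
time: 12.8
eef_pos: [0.5021, -0.2105, 0.0214]
tcp_rot: [0.718, 0.696, 0.001, 0.002]
contact_force: [-0.1, 0.1, 5.6]
opening: 0.785
time: 12.9
eef_pos: [0.5021, -0.2105, 0.0214]
tcp_rot: [0.718, 0.696, 0.001, 0.002]
contact_force: [-0.1, -0.1, 5.2]
opening: 0.786
time: 13.4
eef_pos: [0.5023, -0.2108, 0.144]
tcp_rot: [0.718, 0.696, 0.001, 0.003]
contact_force: [1.8, -0.4, -3.8]
opening: 0.781
now [ 0.5023 -0.2108  0.144 ] psi -1.71 tilt 0.41 F [ 1.8 -0.4 -3.8] q [-33.   6. 114.  -0.  60. -32.] t 13.4 open 0.781
[[1.0,2.98,0.0,0.04,0,0,0.05],[1.0,2.98,-0.0,0.04,0,0,0.05],[1.0,2.98,-0.0,0.04,0,0,0.05],[1.0,2.98,-0.01,0.04,0,0,0.05],[1.0,2.98,-0.01,0.04,0,0,0.05]]
[[1.0,2.98,-0.01,0.04,0,0,0.05],[1.0,2.98,-0.01,0.04,0,0,0.05],[1.0,2.98,-0.02,0.04,0,0,0.05],[1.0,2.98,-0.02,0.04,0,0,0.05]]
```

View pics/sceneg.png

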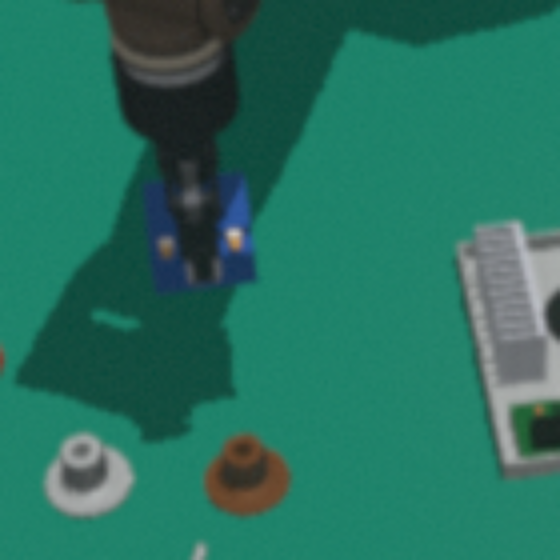

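```bash
python3 -m crank '[[1,1.5,0,0,0,0,0],[1,3,0,0,0,0,0.1],[1,3,0,0,0,0,0.1],[1,3,0,0,0,0,0.1],[1,3,0,0,0,0,0.1]]'
python3 -m crank '[[1,3,0,0,0,0,0.1],[1,3,0,0,0,0,0],[1,3,0,0,0,0,0],[1,2.5,0,0,0,0,0],[1,1,0,0,0,0,0]]'
python3 -m crank '[[1,0,0,0,0,0,0],[1,0,0,0,0,0,0]]'
python3 go.py 0.5106 0.0571 0.11 -2.2 1 1
python3 - <<'E'
from h import *
c=cam("scene")["color"]; cv2.imwrite("pics/sh.png",cv2.resize(c[90:230,220:360,::-1],None,fx=4,fy=4))
c=cam("top")["color"]; cv2.imwrite("pics/th.png",cv2.resize(c[170:310,160:300,::-1],None,fx=4,fy=4))
E
```

```text
time: 13.95
eef_pos: [0.5023, -0.0721, 0.1359]
tcp_rot: [0.72, 0.694, -0.002, -0.003]
contact_force: [1.2, -0.1, -5.1]
opening: 0.782
time: 14.45
eef_pos: [0.5068, 0.0529, 0.1361]
tcp_rot: [0.72, 0.694, -0.002, -0.003]
contact_force: [0.4, -0.6, -4.3]
opening: 0.781
time: 14.65
eef_pos: [0.5088, 0.05, 0.1382]
tcp_rot: [0.721, 0.693, -0.001, -0.001]
contact_force: [0.8, -0.8, -4.2]
opening: 0.778
now [0.5088 0.05   0.1382] psi -2.2 tilt 0.18 F [ 0.8 -0.8 -4.2] q [ -6.   3. 118.  -0.  59.  -4.] t 14.65 open 0.778
[[1.0,0.72,0.15,2.82,0,0,0.0]]
```

View pics/sh.png

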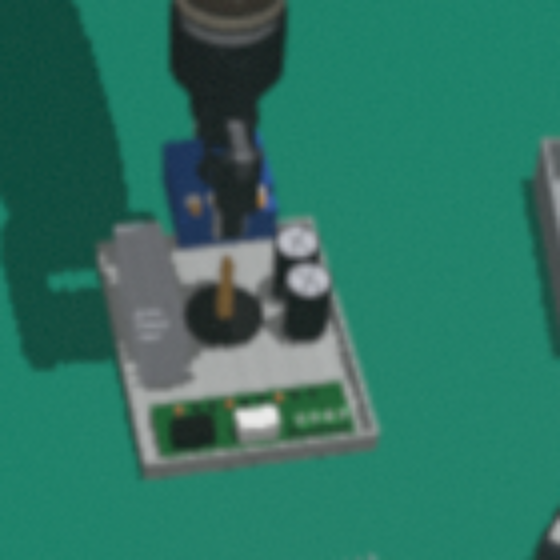

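View pics/th.png

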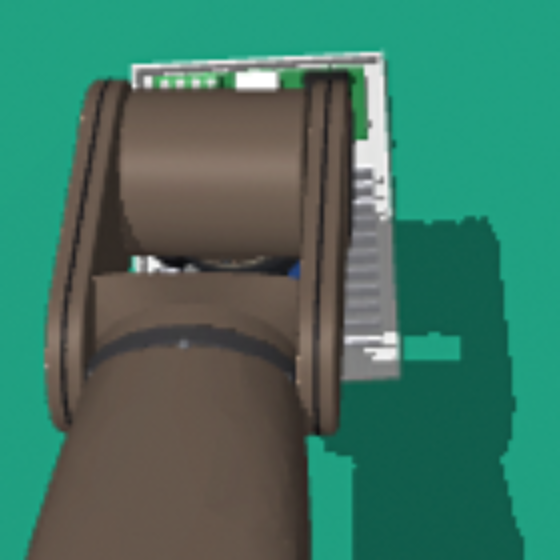

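```bash
python3 - <<'E'
from h import *
c=cam("top")
print(unproj(c,(224.6,234.1),.07),unproj(c,(226.3,235.9),.008))
c=cam("scene")
print(unproj(c,(276.1,154.1),.07),unproj(c,(275.8,168.4),.008))
# new picture: stud top (227,258), pad (225,313) in crop
g=lambda u,v:(u/4+220-.375,v/4+90-.375)
print(unproj(c,g(227,260),.07),unproj(c,g(225,314),.008))
# transformer bottom front corners
T=.1382-.0214
a=unproj(c,g(181,250),T);b=unproj(c,g(275,238),T);print(a,b)
E
python3 go.py 0.5106 0.0571 0.11 -2.2 1 1
```

```text
[0.508862   0.05651504 0.07      ] [0.51167497 0.05698646 0.008     ]
[0.51069362 0.05674354 0.07      ] [0.51113834 0.05828306 0.008     ]
[0.51284056 0.0570448  0.07      ] [0.51012841 0.05874984 0.008     ]
[0.53930789 0.01636877 0.1168    ] [0.54107865 0.08246576 0.1168    ]
now [0.5099 0.0492 0.1396] psi -2.31 tilt 0.02 F [-0.3  0.3 -3.9] q [ -6.   3. 118.  -0.  59.  -4.] t 14.85 open 0.78
[[1.0,0.79,0.04,2.96,0,0,-0.11]]
```

```bash
python3 -m crank '[[1,0.4,0,1,0,0,0],[1,0.4,0.1,1,0,0,0],[1,0,0,0.7,0,0,0],[1,0,0,0,0,0,0],[1,0,0,0,0,0,0]]'
python3 go.py 0.5106 0.0572 0.085 -2.2 1 1
```

```text
time: 15.35
eef_pos: [0.5109, 0.0581, 0.1123]
tcp_rot: [0.721, 0.693, -0.0, -0.0]
contact_force: [0.5, 0.6, -5.2]
opening: 0.781
now [0.5109 0.0581 0.1123] psi -2.21 tilt 0.06 F [ 0.5  0.6 -5.2] q [ -5.   5. 119.  -0.  56.  -3.] t 15.35 open 0.781
[[1.0,-0.09,-0.03,2.73,0,0,-0.01]]
```

```bash
python3 -m crank '[[1,-0.1,0,0.8,0,0,0],[1,0,0,0.8,0,0,0],[1,0,0,0.5,0,0,0],[1,0,0,0.5,0,0,0],[1,0,0,0,0,0,0]]'
python3 go.py 0.5106 0.0572 0.04 -2.2 1 1
python3 - <<'E'
from h import *
c=cam("scene")["color"]; cv2.imwrite("pics/si.png",cv2.resize(c[90:230,220:360,::-1],None,fx=4,fy=4))
E
```

```text
time: 15.85
eef_pos: [0.5104, 0.0571, 0.0857]
tcp_rot: [0.721, 0.693, -0.001, -0.001]
contact_force: [-0.3, -0.9, -4.1]
opening: 0.782
now [0.5104 0.0571 0.0857] psi -2.23 tilt 0.12 F [-0.3 -0.9 -4.1] q [ -5.   8. 119.   0.  53.  -3.] t 15.85 open 0.782
[[1.0,0.01,0.02,4.57,0,0,-0.03]]
```

View pics/si.png

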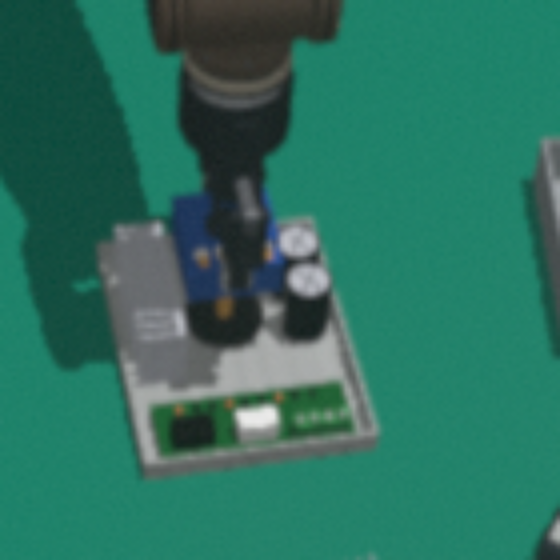

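```bash
python3 -m crank '[[1,0,0,0.8,0,0,0],[1,0,0,0.8,0,0,0],[1,0,0,0.8,0,0,0],[1,0,0,0.4,0,0,0],[1,0,0,0,0,0,0]]'
python3 -m crank '[[1,0,0,0.8,0,0,0],[1,0,0,0.8,0,0,0],[1,0,0,0.4,0,0,0],[1,0,0,0.2,0,0,0],[1,0,0,0,0,0,0]]'
```

```text
time: 16.4
eef_pos: [0.5103, 0.0571, 0.0577]
tcp_rot: [0.721, 0.693, -0.001, -0.001]
contact_force: [-0.4, 0.3, -4.3]
opening: 0.78
time: 16.9
eef_pos: [0.5109, 0.0571, 0.0364]
tcp_rot: [0.721, 0.693, -0.0, -0.0]
contact_force: [-0.2, -0.2, -5.0]
opening: 0.781
```

```bash
python3 -m crank '[[1,0,0,0.3,0,0,0],[1,0,0,0.2,0,0,0],[1,0,0,0,0,0,0]]'
python3 -m crank '[[1,0,0,0.1,0,0,0],[1,0,0,0,0,0,0]]'
python3 -m crank '[[1,0,0,0.1,0,0,0],[1,0,0,0,0,0,0]]'
```

```text
time: 17.2
eef_pos: [0.5109, 0.0571, 0.0316]
tcp_rot: [0.721, 0.693, -0.0, -0.0]
contact_force: [-0.3, -0.7, -4.3]
opening: 0.779
time: 17.4
eef_pos: [0.5111, 0.0571, 0.0308]
tcp_rot: [0.721, 0.693, 0.0, 0.0]
contact_force: [-0.1, -0.7, -4.8]
opening: 0.783
time: 17.6
eef_pos: [0.5111, 0.0571, 0.0298]
tcp_rot: [0.721, 0.693, -0.0, -0.0]
contact_force: [-0.1, -0.2, -4.8]
opening: 0.783
```

```bash
python3 -m crank '[[1,0,0,0.1,0,0,0],[1,0,0,0,0,0,0]]'
python3 -m crank '[[1,0,0,0.1,0,0,0],[1,0,0,0,0,0,0]]'
```

```text
time: 17.8
eef_pos: [0.5112, 0.0571, 0.0295]
tcp_rot: [0.721, 0.693, -0.0, -0.0]
contact_force: [-3.3, 0.0, 3.0]
opening: 0.784
time: 18.0
eef_pos: [0.5113, 0.0571, 0.0295]
tcp_rot: [0.721, 0.693, -0.0, -0.0]
contact_force: [-7.5, -0.9, 9.8]
opening: 0.781
```

```bash
python3 -m crank '[[1,0,0,-0.05,0,0,0],[0.2,0,0,0,0,0,0],[-1,0,0,0,0,0,0],[-1,0,0,0,0,0,0],[-1,0,0,0,0,0,0]]'
python3 -m crank '[[-1,0,0,-1,0,0,0],[-1,0,0,-2,0,0,0],[-1,0,0,-4,0,0,0],[-1,0,0,-4,0,0,0],[-1,0,0,0,0,0,0]]'
python3 go.py 0.466 -0.394 0.12 -20 15 -1
python3 - <<'E'
from h import *
c=cam("scene")["color"]; cv2.imwrite("pics/sj.png",cv2.resize(c[90:230,220:360,::-1],None,fx=4,fy=4))
E
```

```text
time: 18.5
eef_pos: [0.5118, 0.057, 0.0286]
tcp_rot: [0.721, 0.693, 0.001, 0.001]
contact_force: [0.3, -0.0, -0.0]
opening: 1.002
time: 19.0
eef_pos: [0.5157, 0.0568, 0.1458]
tcp_rot: [0.721, 0.693, 0.005, 0.005]
contact_force: [0.5, 0.4, -0.5]
opening: 0.999
now [0.5157 0.0568 0.1458] psi -2.21 tilt 0.81 F [ 0.5  0.4 -0.5] q [ -5.   3. 117.   0.  59.  -3.] t 19.0 open 0.999
[[-1.0,-3.02,-0.22,0.17,0,0,1.19],[-1.0,-3.02,-0.15,0.17,0,0,1.19],[-1.0,-3.02,-0.09,0.17,0,0,1.19],[-1.0,-3.02,-0.03,0.17,0,0,1.19],[-1.0,-3.02,0.03,0.17,0,0,1.19]]
[[-1.0,-3.02,0.1,0.17,0,0,1.19],[-1.0,-3.02,0.16,0.17,0,0,1.19],[-1.0,-3.02,0.22,0.17,0,0,1.19],[-1.0,-3.01,0.28,0.17,0,0,1.19],[-1.0,-3.0,0.35,0.17,0,0,1.19]]
[[-1.0,-3.0,0.41,0.17,0,0,1.19],[-1.0,-2.99,0.47,0.17,0,0,1.19],[-1.0,-2.98,0.53,0.17,0,0,1.19],[-1.0,-2.96,0.59,0.17,0,0,1.19],[-1.0,-2.95,0.66,0.17,0,0,1.19]]
```

View pics/sj.png

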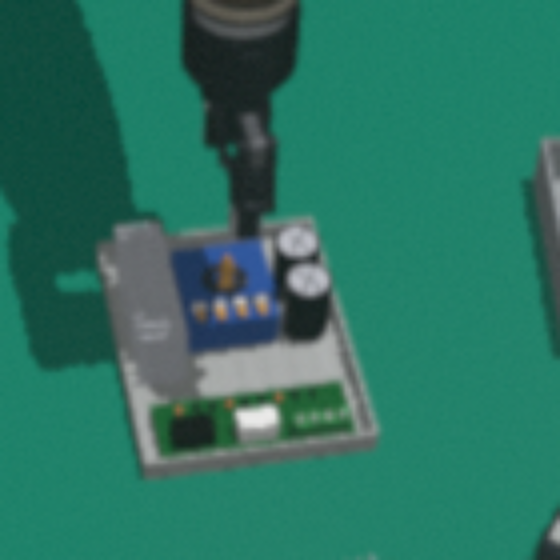

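```bash
python3 -m crank '[[-1,-4,-0.3,0,0,0,0],[-1,-4,-0.3,0,0,0,0],[-1,-4,-0.3,0,0,0,0],[-1,-4,-0.3,0,0,0,0],[-1,-4,-0.3,0.5,0,0,0]]'
python3 -m crank '[[-1,-4,-0.3,0.5,0,0,0],[-1,-4,-0.3,0.5,0,0,0],[-1,-4,-0.3,0.5,0,0,0],[-1,-4,-0.3,0.5,0,0,0],[-1,-4,-0.3,0.5,0,0,0]]'
python3 -m crank '[[-1,-3,0,1,0,0,0],[-1,-1.5,0,0,0,0,0],[-1,0,0,0,0,0,0],[-1,0,0,0,0,0,0]]'
python3 go.py 0.466 -0.394 0.06 -2.2 3 -1
python3 - <<'E'
from h import *
np.set_printoptions(precision=4,suppress=True)
for n in("scene","top"):
    c=cam(n); cc=c["color"]; cc={"scene":cc[110:250,60:200],"top":cc[150:290,340:480]}[n]
    cv2.imwrite(f"pics/{n}k.png",cv2.resize(cc[:,:,::-1],None,fx=4,fy=4))
E
```

```text
time: 19.55
eef_pos: [0.4877, -0.1435, 0.1328]
tcp_rot: [0.721, 0.693, -0.0, -0.0]
contact_force: [0.6, 0.2, 0.3]
opening: 0.997
time: 20.05
eef_pos: [0.4645, -0.3424, 0.1066]
tcp_rot: [0.721, 0.693, 0.0, -0.001]
contact_force: [0.8, 0.2, 0.2]
opening: 0.999
time: 20.45
eef_pos: [0.4638, -0.3853, 0.0979]
tcp_rot: [0.721, 0.693, 0.0, -0.001]
contact_force: [0.8, -0.2, -0.1]
opening: 1.002
now [ 0.4638 -0.3853  0.0979] psi -2.22 tilt 0.1 F [ 0.8 -0.2 -0.1] q [-49.  17. 107.   0.  57. -47.] t 20.45 open 1.002
[[-1.0,-0.29,0.08,1.26,0,0,-0.01],[-1.0,-0.29,0.08,1.26,0,0,-0.01],[-1.0,-0.29,0.08,1.26,0,0,-0.01]]
```

View pics/scenek.png

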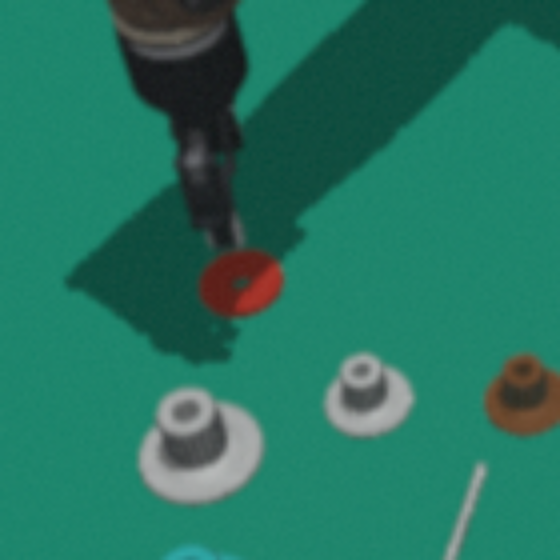

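```bash
python3 -m crank '[[-1,-0.4,0.1,2,0,0,0],[-1,-0.4,0.1,2,0,0,0],[-1,0,0,1.5,0,0,0],[-1,0,0,0,0,0,0],[-1,0,0,0,0,0,0]]'
python3 go.py 0.466 -0.3943 0.026 -2.2 1 -1
```

```text
time: 21.05
eef_pos: [0.4658, -0.3937, 0.0434]
tcp_rot: [0.72, 0.694, 0.0, -0.0]
contact_force: [-0.1, -0.8, -0.2]
opening: 0.999
now [ 0.4658 -0.3937  0.0434] psi -2.17 tilt 0.03 F [-0.1 -0.8 -0.2] q [-50.  22. 106.   0.  51. -48.] t 21.05 open 0.999
[[-1.0,-0.06,0.03,1.74,0,0,0.03]]
```

```bash
python3 -m crank '[[-1,-0.05,0.05,1,0,0,0],[-1,0,0,0.7,0,0,0],[-1,0,0,0,0,0,0],[-1,0,0,0,0,0,0]]'
python3 -m crank '[[0,0,0,0,0,0,0],[1,0,0,0,0,0,0],[1,0,0,0,0,0,0],[1,0,0,0,0,0,0],[1,0,0,0,0,0,0]]' 30
```

```text
time: 21.45
eef_pos: [0.4659, -0.3949, 0.0261]
tcp_rot: [0.721, 0.693, 0.0, -0.0]
contact_force: [-0.0, -0.4, 1.3]
opening: 0.998
time: 21.95
eef_pos: [0.4661, -0.3951, 0.0264]
tcp_rot: [0.721, 0.693, 0.0, 0.0]
contact_force: [-0.6, 0.2, 1.0]
opening: 0.148
```

```bash
python3 -m crank '[[-1,0,0,-0.3,0,0,0],[-1,0,0,0,0,0,0],[-1,0,0,0,0,0,0],[-1,0,0,0,0,0,0],[-1,0,0,0,0,0,0]]'
python3 go.py 0.466 -0.3943 0.026 -2.2 1 -1
python3 - <<'E'
from h import *
for n in("scene","top"):
    c=cam(n); cc=c["color"]; cc={"scene":cc[110:250,60:200],"top":cc[150:290,340:480]}[n]
    cv2.imwrite(f"pics/{n}l.png",cv2.resize(cc[:,:,::-1],None,fx=4,fy=4))
E
```

```text
time: 22.45
eef_pos: [0.466, -0.395, 0.0293]
tcp_rot: [0.721, 0.693, 0.0, -0.0]
contact_force: [-0.2, 0.8, 0.4]
opening: 0.973
now [ 0.466  -0.395   0.0293] psi -2.23 tilt 0.01 F [-0.2  0.8  0.4] q [-50.  24. 106.   0.  50. -48.] t 22.45 open 0.973
[[-1.0,0.07,-0.01,0.33,0,0,-0.03]]
```

View pics/scenel.png

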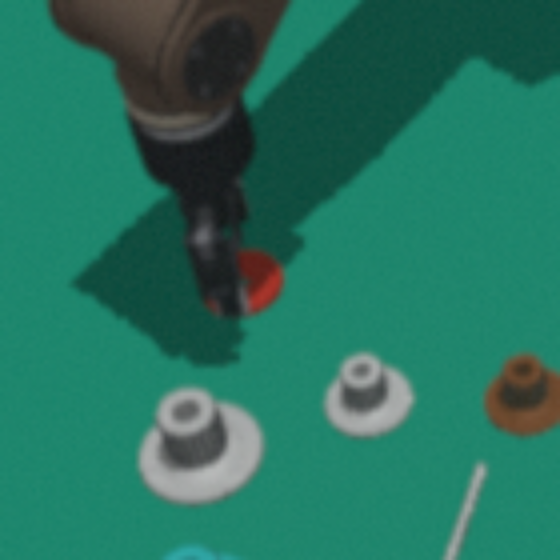

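View pics/topl.png

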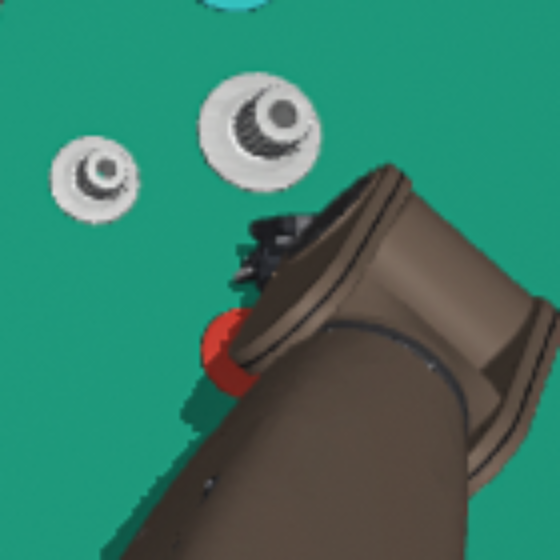

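```bash
python3 -m crank '[[-1,0.05,0,0.7,0,0,0],[-1,0,0,0.5,0,0,0],[-1,0,0,0.3,0,0,0],[-1,0,0,0,0,0,0],[-1,0,0,0,0,0,0]]'
```

```text
time: 23.05
eef_pos: [0.466, -0.3945, 0.0141]
tcp_rot: [0.721, 0.693, 0.0, -0.0]
contact_force: [0.8, -0.2, -0.5]
opening: 0.997
```

```bash
python3 -m crank '[[-0.4,0,0,0,0,0,0],[0,0,0,0,0,0,0],[1,0,0,0,0,0,0],[1,0,0,0,0,0,0],[1,0,0,0,0,0,0]]' 30
```

```text
time: 23.55
eef_pos: [0.4664, -0.3948, 0.0152]
tcp_rot: [0.721, 0.693, -0.0, 0.0]
contact_force: [-0.6, 1.1, 5.2]
opening: 0.676
```

```bash
python3 -m crank '[[1,0,0,-1,0,0,0],[1,0,0,-2,0,0,0],[1,0,0,-4,0,0,0],[1,0,0,-4,0,0,0],[1,0,0,-1,0,0,0]]'
python3 -m crank '[[1,0,0,0,0,0,0]]'
python3 go.py 0.5106 0.0572 0.125 -2.2 14 1
python3 - <<'E'
from h import *
for n in("scene","top"):
    c=cam(n); cc=c["color"]; cc={"scene":cc[90:230,60:200],"top":cc[170:310,340:480]}[n]
    cv2.imwrite(f"pics/{n}m.png",cv2.resize(cc[:,:,::-1],None,fx=4,fy=4))
E
```

```text
time: 24.05
eef_pos: [0.4682, -0.3968, 0.1403]
tcp_rot: [0.721, 0.693, -0.0, 0.005]
contact_force: [0.4, -1.1, 1.0]
opening: 0.683
time: 24.15
eef_pos: [0.4671, -0.3956, 0.137]
tcp_rot: [0.721, 0.693, -0.0, 0.003]
contact_force: [-0.3, 0.1, -0.6]
opening: 0.679
now [ 0.4671 -0.3956  0.137 ] psi -2.22 tilt 0.31 F [-0.3  0.1 -0.6] q [-50.  15. 105.   0.  60. -48.] t 24.15 open 0.679
[[1.0,3.24,0.19,0.09,0,0,-0.0],[1.0,3.24,0.19,0.09,0,0,-0.0],[1.0,3.24,0.19,0.09,0,0,-0.0],[1.0,3.24,0.19,0.09,0,0,-0.0],[1.0,3.24,0.19,0.09,0,0,-0.0]]
[[1.0,3.24,0.19,0.09,0,0,-0.0],[1.0,3.24,0.19,0.09,0,0,-0.0],[1.0,3.24,0.19,0.09,0,0,-0.0],[1.0,3.24,0.19,0.09,0,0,-0.0],[1.0,3.24,0.19,0.09,0,0,-0.0]]
[[1.0,3.24,0.19,0.09,0,0,-0.0],[1.0,3.24,0.19,0.09,0,0,-0.0],[1.0,3.24,0.19,0.09,0,0,-0.0],[1.0,3.24,0.19,0.09,0,0,-0.0]]
```

View pics/scenem.png

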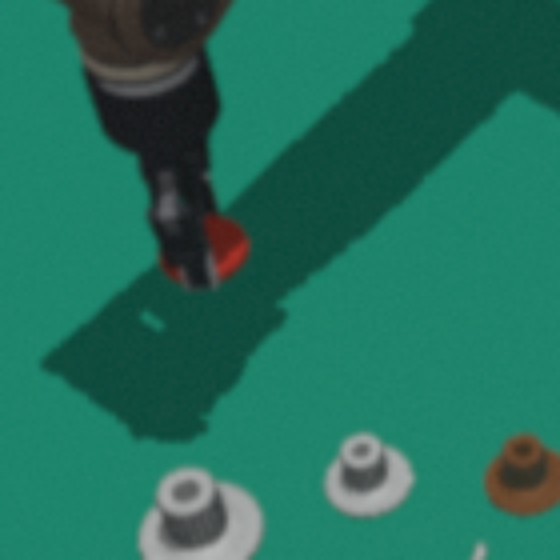

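```bash
python3 -m crank '[[1,1.5,0.1,0,0,0,0],[1,2.5,0.2,0,0,0,0],[1,3.5,0.2,0,0,0,0],[1,3.5,0.2,0,0,0,0],[1,3.5,0.2,0,0,0,0]]'
python3 -m crank '[[1,3.5,0.2,0,0,0,0],[1,3.5,0.2,0,0,0,0],[1,3.5,0.2,0,0,0,0],[1,3.5,0.2,0,0,0,0],[1,3.5,0.2,0,0,0,0]]'
python3 -m crank '[[1,3.5,0.2,0,0,0,0],[1,3.5,0.2,0,0,0,0],[1,2.5,0.2,0,0,0,0],[1,1.5,0.1,0,0,0,0],[1,0.5,0,0,0,0,0]]'
python3 -m crank '[[1,0,0,0,0,0,0],[1,0,0,0,0,0,0],[1,0,0,0,0,0,0]]'
python3 go.py 0.5106 0.0572 0.11 -2.2 1 1
python3 - <<'E'
from h import *
c=cam("scene")["color"]; cv2.imwrite("pics/sn.png",cv2.resize(c[90:230,220:360,::-1],None,fx=4,fy=4))
E
```

```text
time: 24.75
eef_pos: [0.4794, -0.2469, 0.1319]
tcp_rot: [0.721, 0.693, -0.0, -0.002]
contact_force: [0.4, 0.8, -0.8]
opening: 0.68
time: 25.25
eef_pos: [0.4957, -0.0727, 0.1321]
tcp_rot: [0.721, 0.693, -0.001, -0.002]
contact_force: [0.3, 0.5, 1.1]
opening: 0.676
time: 25.75
eef_pos: [0.5071, 0.0414, 0.1322]
tcp_rot: [0.72, 0.694, -0.001, -0.002]
contact_force: [-0.3, 0.4, -1.5]
opening: 0.677
time: 26.05
eef_pos: [0.5087, 0.0385, 0.134]
tcp_rot: [0.721, 0.693, -0.0, -0.0]
contact_force: [1.1, -0.9, -0.3]
opening: 0.677
now [0.5087 0.0385 0.134 ] psi -2.28 tilt 0.04 F [ 1.1 -0.9 -0.3] q [ -7.   3. 119.  -0.  59.  -5.] t 26.05 open 0.677
[[1.0,1.88,0.12,2.4,0,0,-0.08]]
```

View pics/sn.png

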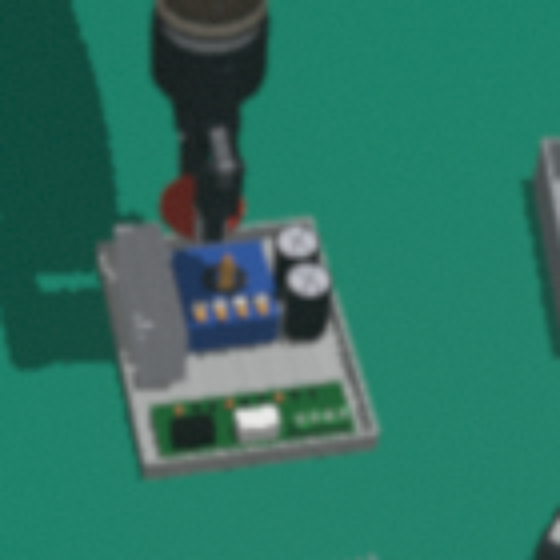

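```bash
python3 - <<'E'
from h import *
c=cam("scene")
m=trace("insulating_disc","scene")
for r in m[:2]:
    px=r["pixels"]; ys,xs=np.where(px); print(r["p"],xs.min(),xs.max(),ys.min(),ys.max(),px.sum())
    for y in range(ys.min(),ys.max()+1):
        x=xs[ys==y]; print(y,x.min(),x.max())
T=.134-.0152
s=get_state()["eef_pos"]; 
# predicted outline for disc centred at TCP
for zz in(T,T+.008):
    P=np.array([proj(c,[s[0]+.03*np.cos(a),s[1]+.03*np.sin(a),zz]) for a in np.linspace(0,6.28,60)])
    print(zz,P.min(0),P.max(0))
E
python3 -m crank '[[1,1.0,0.1,0.5,0,0,0],[1,0.9,0,0.5,0,0,0],[1,0,0,0.5,0,0,0],[1,0,0,0,0,0,0],[1,0,0,0,0,0,0]]'
python3 go.py 0.5106 0.0572 0.11 -2.2 1 1
```

```text
0.1188 [259.53097065 135.01966179] [281.04451642 150.53026615]
0.1268 [259.57225763 132.99580987] [281.18246718 148.52124871]
time: 26.7
eef_pos: [0.5105, 0.0582, 0.1189]
tcp_rot: [0.721, 0.693, -0.0, -0.0]
contact_force: [0.3, 0.3, -0.7]
opening: 0.68
now [0.5105 0.0582 0.1189] psi -2.2 tilt 0.04 F [ 0.3  0.3 -0.7] q [ -5.   5. 119.  -0.  57.  -3.] t 26.7 open 0.68
[[1.0,-0.1,0.02,0.89,0,0,-0.0]]
```

```bash
python3 -m crank '[[1,-0.1,0,0.8,0,0,0],[1,0,0,0.8,0,0,0],[1,0,0,0.8,0,0,0],[1,0,0,0,0,0,0],[1,0,0,0,0,0,0]]'
python3 go.py 0.5106 0.0572 0.08 -2.2 1 1
python3 - <<'E'
from h import *
c=cam("scene")["color"]; cv2.imwrite("pics/so.png",cv2.resize(c[90:230,220:360,::-1],None,fx=4,fy=4))
E
```

```text
time: 27.2
eef_pos: [0.5103, 0.057, 0.0948]
tcp_rot: [0.721, 0.693, -0.0, -0.0]
contact_force: [-0.3, -0.5, -0.6]
opening: 0.675
now [0.5103 0.057  0.0948] psi -2.23 tilt 0.06 F [-0.3 -0.5 -0.6] q [ -5.   7. 119.  -0.  54.  -3.] t 27.2 open 0.675
[[1.0,0.02,0.03,1.48,0,0,-0.03]]
```

View pics/so.png

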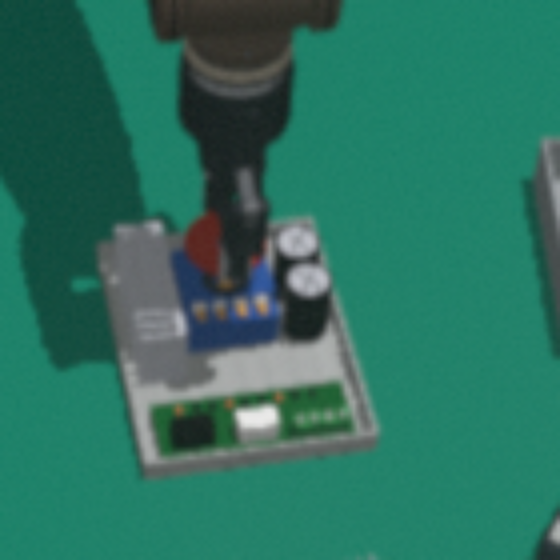

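Disc looks centred above the stud. Lower it gently, watching force (seat expected at TCP z ≈ 0.061).

```bash
python3 -m crank '[[1,0,0,0.5,0,0,0],[1,0,0,0.5,0,0,0],[1,0,0,0.3,0,0,0],[1,0,0,0,0,0,0]]'
python3 -m crank '[[1,0,0,0.5,0,0,0],[1,0,0,0.5,0,0,0],[1,0,0,0.3,0,0,0],[1,0,0,0,0,0,0]]'
```

```text
time: 27.65
eef_pos: [0.5101, 0.0572, 0.0816]
tcp_rot: [0.721, 0.693, -0.0, -0.001]
contact_force: [-0.9, 0.1, 0.2]
opening: 0.683
time: 28.05
eef_pos: [0.5101, 0.0571, 0.0686]
tcp_rot: [0.721, 0.693, -0.0, -0.001]
contact_force: [0.6, 1.3, -0.7]
opening: 0.68
```

```bash
python3 -m crank '[[1,0,0.03,0.4,0,0,0],[1,0,0,0.2,0,0,0],[1,0,0,0,0,0,0]]'
python3 -m crank '[[1,0,0,0.1,0,0,0],[1,0,0,0,0,0,0]]'
python3 -m crank '[[1,0,0,0.1,0,0,0],[1,0,0,0,0,0,0]]'
```

```text
time: 28.35
eef_pos: [0.5107, 0.0571, 0.0629]
tcp_rot: [0.721, 0.693, -0.0, -0.0]
contact_force: [-0.3, -0.5, -0.1]
opening: 0.675
time: 28.55
eef_pos: [0.5109, 0.0571, 0.0623]
tcp_rot: [0.721, 0.693, 0.0, 0.0]
contact_force: [0.3, -0.2, -1.2]
opening: 0.674
time: 28.75
eef_pos: [0.511, 0.0571, 0.0614]
tcp_rot: [0.721, 0.693, 0.0, 0.0]
contact_force: [0.2, 0.9, 0.4]
opening: 0.676
```

```bash
python3 -m crank '[[1,0,0,0.1,0,0,0],[1,0,0,0,0,0,0]]'
python3 -m crank '[[1,0,0,0.05,0,0,0],[1,0,0,0,0,0,0]]'
```

```text
time: 28.95
eef_pos: [0.5111, 0.0571, 0.0613]
tcp_rot: [0.721, 0.693, -0.0, -0.0]
contact_force: [-2.8, -0.1, 4.4]
opening: 0.681
time: 29.15
eef_pos: [0.5111, 0.0571, 0.0612]
tcp_rot: [0.721, 0.693, -0.0, -0.0]
contact_force: [-3.5, -0.1, 9.0]
opening: 0.682
```

```bash
python3 -m crank '[[1,0,0,-0.05,0,0,0],[0.2,0,0,0,0,0,0],[-1,0,0,0,0,0,0],[-1,0,0,0,0,0,0],[-1,0,0,0,0,0,0]]'
python3 -m crank '[[-1,0,0,-1,0,0,0],[-1,0,0,-2,0,0,0],[-1,0,0,-4,0,0,0],[-1,0,0,-2,0,0,0],[-1,0,0,0,0,0,0]]'
python3 go.py 0.5888 -0.3124 0.12 -2.2 11 -1
python3 - <<'E'
from h import *
c=cam("scene")["color"]; cv2.imwrite("pics/sp.png",cv2.resize(c[90:230,220:360,::-1],None,fx=4,fy=4))
E
```

```text
time: 29.65
eef_pos: [0.5108, 0.0571, 0.06]
tcp_rot: [0.721, 0.693, -0.0, -0.0]
contact_force: [-0.0, 0.2, 0.0]
opening: 0.997
time: 30.15
eef_pos: [0.5137, 0.0569, 0.155]
tcp_rot: [0.721, 0.693, 0.003, 0.003]
contact_force: [-0.2, 0.1, 0.8]
opening: 0.999
now [0.5137 0.0569 0.155 ] psi -2.22 tilt 0.51 F [-0.2  0.1  0.8] q [ -5.   2. 117.   0.  60.  -3.] t 30.15 open 0.999
[[-1.0,-3.33,0.81,0.32,0,0,-0.0],[-1.0,-3.33,0.81,0.32,0,0,-0.0],[-1.0,-3.33,0.81,0.32,0,0,-0.0],[-1.0,-3.33,0.81,0.32,0,0,-0.0],[-1.0,-3.33,0.81,0.32,0,0,-0.0]]
[[-1.0,-3.33,0.81,0.32,0,0,-0.0],[-1.0,-3.33,0.81,0.32,0,0,-0.0],[-1.0,-3.33,0.81,0.32,0,0,-0.0],[-1.0,-3.33,0.81,0.32,0,0,-0.0],[-1.0,-3.33,0.81,0.32,0,0,-0.0]]
[[-1.0,-3.33,0.81,0.32,0,0,-0.0]]
```

View pics/sp.png

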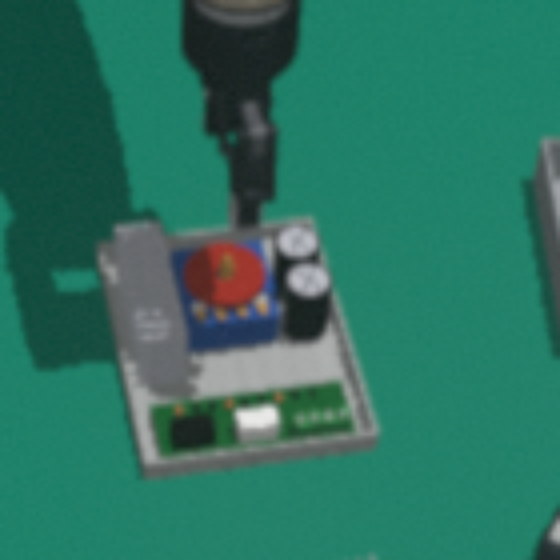

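```bash
python3 -m crank '[[-1,-3.3,0.8,0,0,0,0],[-1,-3.3,0.8,0,0,0,0],[-1,-3.3,0.8,0.2,0,0,0],[-1,-3.3,0.8,0.3,0,0,0],[-1,-3.3,0.8,0.3,0,0,0]]'
python3 -m crank '[[-1,-3.3,0.8,0.4,0,0,0],[-1,-3.3,0.8,0.4,0,0,0],[-1,-3.3,0.8,0.4,0,0,0],[-1,-3.3,0.8,0.4,0,0,0],[-1,-3.3,0.8,0.4,0,0,0]]'
python3 -m crank '[[-1,-3.3,0.8,0.3,0,0,0],[-1,-0.6,0,0,0,0,0],[-1,0,0,0,0,0,0],[-1,0,0,0,0,0,0]]'
python3 go.py 0.5888 -0.3124 0.075 -2.2 3 -1
python3 - <<'E'
from h import *
for n in("scene","top"):
    c=cam(n); cc=c["color"]; cc={"scene":cc[110:250,80:220],"top":cc[130:270,300:440]}[n]
    cv2.imwrite(f"pics/{n}q.png",cv2.resize(cc[:,:,::-1],None,fx=4,fy=4))
E
```

```text
time: 30.7
eef_pos: [0.5435, -0.1102, 0.1403]
tcp_rot: [0.721, 0.693, -0.001, -0.001]
contact_force: [0.4, 1.0, 0.3]
opening: 1.003
time: 31.2
eef_pos: [0.5771, -0.2765, 0.1198]
tcp_rot: [0.721, 0.693, -0.0, -0.002]
contact_force: [0.7, 0.1, 0.4]
opening: 1.002
time: 31.6
eef_pos: [0.5839, -0.3137, 0.118]
tcp_rot: [0.721, 0.693, -0.0, -0.001]
contact_force: [-0.1, 0.6, -0.1]
opening: 1.001
now [ 0.5839 -0.3137  0.118 ] psi -2.21 tilt 0.16 F [-0.1  0.6 -0.1] q [-37.  22.  97.   0.  61. -35.] t 31.6 open 1.001
[[-1.0,0.05,0.16,1.43,0,0,-0.0],[-1.0,0.05,0.16,1.43,0,0,-0.0],[-1.0,0.05,0.16,1.43,0,0,-0.0]]
```

View pics/sceneq.png

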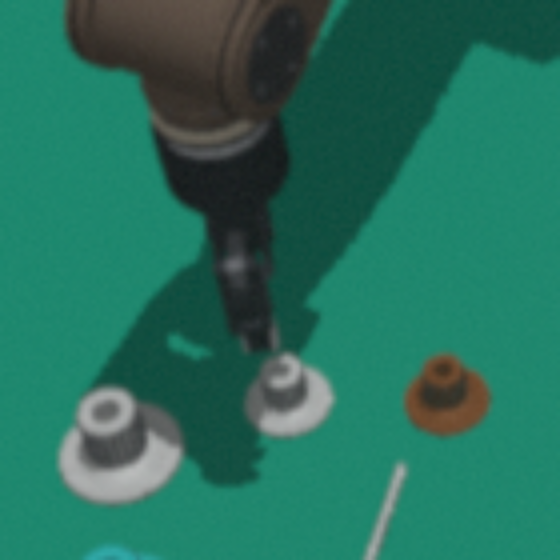

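```bash
python3 -m crank '[[-1,0.05,0.25,2,0,0,0],[-1,0.05,0.25,2,0,0,0],[-1,0,0,1.2,0,0,0],[-1,0,0,0,0,0,0],[-1,0,0,0,0,0,0]]'
python3 go.py 0.5888 -0.3124 0.032 -2.2 3 -1
```

```text
time: 32.2
eef_pos: [0.5897, -0.3138, 0.0676]
tcp_rot: [0.72, 0.693, 0.0, -0.0]
contact_force: [0.3, -0.9, -0.2]
opening: 0.998
now [ 0.5897 -0.3138  0.0676] psi -2.19 tilt 0.0 F [ 0.3 -0.9 -0.2] q [-37.  26.  98.   0.  56. -35.] t 32.2 open 0.998
[[-1.0,0.04,-0.03,1.19,0,0,0.0],[-1.0,0.04,-0.03,1.19,0,0,0.0],[-1.0,0.04,-0.03,1.19,0,0,0.0]]
```

```bash
python3 -m crank '[[-1,0.1,-0.05,1.5,0,0,0],[-1,0,0,1.2,0,0,0],[-1,0,0,0.8,0,0,0],[-1,0,0,0,0,0,0],[-1,0,0,0,0,0,0]]'
python3 go.py 0.5888 -0.3124 0.032 -2.2 1 -1
```

```text
time: 32.7
eef_pos: [0.5889, -0.3132, 0.0318]
tcp_rot: [0.721, 0.693, -0.0, -0.0]
contact_force: [0.1, 0.8, 0.7]
opening: 1.002
now [ 0.5889 -0.3132  0.0318] psi -2.23 tilt 0.05 F [0.1 0.8 0.7] q [-37.  29.  98.   0.  53. -34.] t 32.7 open 1.002
[[-1.0,0.08,-0.02,-0.02,0,0,-0.03]]
```

```bash
python3 -m crank '[[0,0.08,0,0,0,0,0],[0.2,0,0,0,0,0,0],[1,0,0,0,0,0,0],[1,0,0,0,0,0,0],[1,0,0,0,0,0,0]]' 40
python3 -m crank '[[1,0,0,0,0,0,0],[1,0,0,0,0,0,0]]'
python3 -m crank '[[1,0,0,-1,0,0,0],[1,0,0,-2,0,0,0],[1,0,0,-4,0,0,0],[1,0,0,-4,0,0,0],[1,0,0,-2,0,0,0]]'
python3 -m crank '[[1,0,0,0,0,0,0],[1,0,0,0,0,0,0]]'
python3 - <<'E'
from h import *
c=cam("scene"); cc=c["color"][80:220,80:220]
cv2.imwrite("pics/sr.png",cv2.resize(cc[:,:,::-1],None,fx=4,fy=4))
s=get_state()["eef_pos"]
for zz in(s[2]-.032,s[2]-.032+.005):
    P=np.array([proj(c,[s[0]+.03*np.cos(a),s[1]+.03*np.sin(a),zz]) for a in np.linspace(0,6.28,60)])
    print(zz,((P.min(0)-[80,80]+.375)*4),(P.max(0)-[80,80]+.375)*4)
E
python3 go.py 0.5106 0.0572 0.16 -2.2 11 1
```

```text
time: 33.2
eef_pos: [0.5894, -0.3126, 0.033]
tcp_rot: [0.721, 0.693, 0.0, 0.0]
contact_force: [-0.3, 0.2, 1.6]
opening: 0.314
time: 33.4
eef_pos: [0.5894, -0.3126, 0.033]
tcp_rot: [0.721, 0.693, -0.0, 0.0]
contact_force: [-0.3, 0.2, 3.4]
opening: 0.319
time: 33.9
eef_pos: [0.5904, -0.3133, 0.1667]
tcp_rot: [0.721, 0.693, 0.001, 0.003]
contact_force: [0.5, 0.2, -0.9]
opening: 0.318
time: 34.1
eef_pos: [0.5887, -0.3121, 0.1615]
tcp_rot: [0.721, 0.693, -0.0, -0.0]
contact_force: [-0.7, 0.3, -2.4]
opening: 0.32
0.1279924250030701 [214.25724118 370.65647643] [308.29631562 442.16245699]
0.1329924250030701 [212.83357975 365.65101491] [307.16372135 437.22774567]
now [ 0.588  -0.3116  0.16  ] psi -2.22 tilt 0.22 F [ 0.8 -0.  -1.8] q [-37.  20.  96.   0.  65. -34.] t 34.15 open 0.321
[[1.0,3.32,-0.83,-0.0,0,0,-0.0],[1.0,3.32,-0.83,-0.0,0,0,-0.0],[1.0,3.32,-0.83,-0.0,0,0,-0.0],[1.0,3.32,-0.83,-0.0,0,0,-0.0],[1.0,3.32,-0.83,-0.0,0,0,-0.0]]
[[1.0,3.32,-0.83,-0.0,0,0,-0.0],[1.0,3.32,-0.83,-0.0,0,0,-0.0],[1.0,3.32,-0.83,-0.0,0,0,-0.0],[1.0,3.32,-0.83,-0.0,0,0,-0.0],[1.0,3.32,-0.83,-0.0,0,0,-0.0]]
[[1.0,3.32,-0.83,-0.0,0,0,-0.0]]
```

View pics/sr.png

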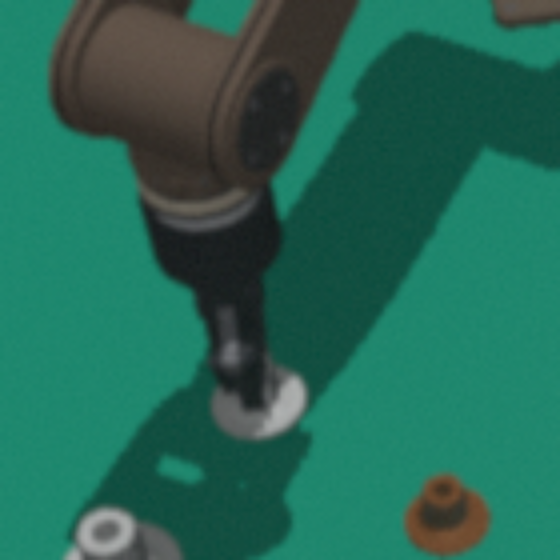

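```bash
python3 -m crank '[[1,1.5,-0.4,0,0,0,0],[1,3,-0.8,0,0,0,0],[1,3.5,-0.9,0,0,0,0],[1,3.5,-0.9,0,0,0,0],[1,3.5,-0.9,0,0,0,0]]'
python3 -m crank '[[1,3.5,-0.9,0,0,0,0],[1,3.5,-0.9,0,0,0,0],[1,3.5,-0.9,0,0,0,0],[1,3.5,-0.9,0,0,0,0],[1,3,-0.7,0,0,0,0]]'
python3 -m crank '[[1,2,-0.4,0,0,0,0],[1,1.5,-0.2,0,0,0,0],[1,0,0,0,0,0,0],[1,0,0,0,0,0,0],[1,0,0,0,0,0,0]]'
python3 go.py 0.5106 0.0572 0.12 -2.2 3 1
```

```text
time: 34.65
eef_pos: [0.5541, -0.1583, 0.1599]
tcp_rot: [0.721, 0.693, -0.001, -0.002]
contact_force: [0.9, 0.7, -0.9]
opening: 0.314
time: 35.15
eef_pos: [0.5171, 0.0132, 0.1602]
tcp_rot: [0.72, 0.694, -0.001, -0.002]
contact_force: [0.9, -0.1, -1.5]
opening: 0.317
time: 35.65
eef_pos: [0.5151, 0.045, 0.1621]
tcp_rot: [0.721, 0.693, -0.0, -0.0]
contact_force: [-0.7, -0.6, -1.3]
opening: 0.316
now [0.5151 0.045  0.1621] psi -2.27 tilt 0.03 F [-0.7 -0.6 -1.3] q [ -6.   2. 117.  -0.  62.  -4.] t 35.65 open 0.316
[[1.0,0.4,-0.17,1.4,0,0,-0.02],[1.0,0.4,-0.17,1.4,0,0,-0.02],[1.0,0.4,-0.17,1.4,0,0,-0.02]]
```

```bash
python3 -m crank '[[1,0.6,-0.2,1.3,0,0,0],[1,0.6,-0.2,1.3,0,0,0],[1,0,0,1,0,0,0],[1,0,0,0,0,0,0],[1,0,0,0,0,0,0]]'
python3 go.py 0.5106 0.0572 0.11 -2.2 1 1
python3 - <<'E'
from h import *
for n in("scene","top"):
    c=cam(n); cc=c["color"]; cc={"scene":cc[90:230,220:360],"top":cc[170:310,160:300]}[n]
    cv2.imwrite(f"pics/{n}s.png",cv2.resize(cc[:,:,::-1],None,fx=4,fy=4))
c=cam("scene")
s=get_state()["eef_pos"]
zz=s[2]-.033
P=np.array([proj(c,[s[0]+.03*np.cos(a),s[1]+.03*np.sin(a),zz]) for a in np.linspace(0,6.28,60)])
print(zz,((P.min(0)-[220,90]+.375)*4),(P.max(0)-[220,90]+.375)*4)
E
```

```text
time: 36.15
eef_pos: [0.5112, 0.0578, 0.1256]
tcp_rot: [0.721, 0.693, -0.0, -0.0]
contact_force: [-0.0, 1.2, -1.5]
opening: 0.316
now [0.5112 0.0578 0.1256] psi -2.23 tilt 0.08 F [-0.   1.2 -1.5] q [ -5.   4. 118.  -0.  58.  -3.] t 36.15 open 0.316
[[1.0,-0.06,-0.05,1.56,0,0,-0.03]]
0.09392375405684872 [186.63786539 205.51256405] [271.49516703 267.30843861]
```

View pics/scenes.png

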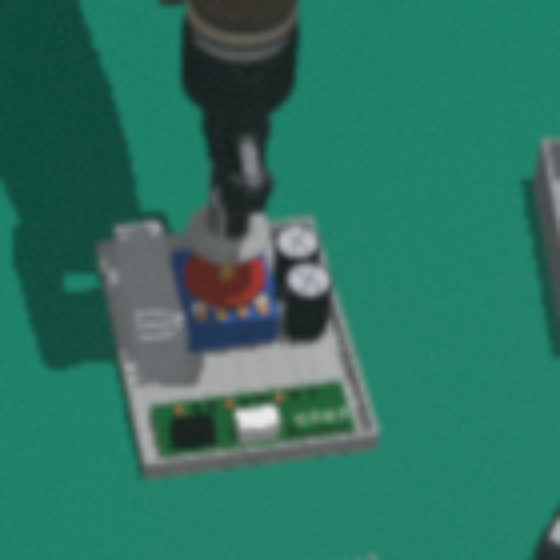

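```bash
python3 -m crank '[[1,-0.05,-0.02,0.6,0,0,0],[1,0,0,0.6,0,0,0],[1,0,0,0.4,0,0,0],[1,0,0,0,0,0,0],[1,0,0,0,0,0,0]]'
python3 go.py 0.5106 0.0572 0.09 -2.2 1 1
python3 -m crank '[[1,0,0,0.4,0,0,0],[1,0,0,0.4,0,0,0],[1,0,0,0,0,0,0]]'
python3 go.py 0.5106 0.0572 0.09 -2.2 1 1
```

```text
time: 36.8
eef_pos: [0.5111, 0.0574, 0.1101]
tcp_rot: [0.721, 0.693, -0.0, -0.0]
contact_force: [0.2, 0.1, -1.3]
opening: 0.316
now [0.5111 0.0574 0.1101] psi -2.22 tilt 0.03 F [ 0.2  0.1 -1.3] q [ -5.   6. 119.  -0.  56.  -3.] t 36.8 open 0.316
[[1.0,-0.02,-0.05,2.01,0,0,-0.02]]
time: 37.1
eef_pos: [0.5107, 0.0574, 0.1015]
tcp_rot: [0.721, 0.693, -0.0, -0.001]
contact_force: [-0.4, -0.4, -1.3]
opening: 0.319
now [0.5107 0.0574 0.1015] psi -2.22 tilt 0.09 F [-0.4 -0.4 -1.3] q [ -5.   6. 119.  -0.  55.  -3.] t 37.1 open 0.319
[[1.0,-0.02,-0.01,1.15,0,0,-0.02]]
```

```bash
python3 -m crank '[[1,0,0,0.4,0,0,0],[1,0,0,0.3,0,0,0],[1,0,0,0,0,0,0]]'
python3 -m crank '[[1,0,0,0.3,0,0,0],[1,0,0,0.2,0,0,0],[1,0,0,0,0,0,0]]'
```

```text
time: 37.4
eef_pos: [0.5108, 0.0574, 0.0947]
tcp_rot: [0.721, 0.693, -0.0, -0.0]
contact_force: [-0.3, -0.5, -1.6]
opening: 0.318
time: 37.7
eef_pos: [0.511, 0.0574, 0.0899]
tcp_rot: [0.721, 0.693, -0.0, -0.0]
contact_force: [0.7, -1.1, -0.9]
opening: 0.313
```

```bash
python3 -m crank '[[1,0,0,0.2,0,0,0],[1,0,0,0,0,0,0]]'
python3 -m crank '[[1,0,0,0.1,0,0,0],[1,0,0,0,0,0,0]]'
python3 -m crank '[[1,0,0,0.1,0,0,0],[1,0,0,0,0,0,0]]'
```

```text
time: 37.9
eef_pos: [0.5111, 0.0574, 0.0881]
tcp_rot: [0.721, 0.693, -0.0, -0.0]
contact_force: [0.3, -0.5, -0.6]
opening: 0.314
time: 38.1
eef_pos: [0.5112, 0.0574, 0.0872]
tcp_rot: [0.721, 0.693, -0.0, -0.0]
contact_force: [-0.9, -0.4, -1.8]
opening: 0.311
time: 38.3
eef_pos: [0.5114, 0.0574, 0.0869]
tcp_rot: [0.721, 0.693, -0.0, -0.0]
contact_force: [-1.8, 0.7, 3.2]
opening: 0.316
```

Seated at 0.0869 (expected 0.087). Press slightly, release, retreat.

```bash
python3 -m crank '[[1,0,0,0.05,0,0,0],[1,0,0,-0.05,0,0,0],[0.2,0,0,0,0,0,0],[-0.2,0,0,0,0,0,0],[-1,0,0,0,0,0,0]]'
python3 -m crank '[[-1,0,0,0,0,0,0],[-1,0,0,0,0,0,0],[-1,0,0,-1,0,0,0],[-1,0,0,-2,0,0,0],[-1,0,0,-4,0,0,0]]'
python3 -m crank '[[-1,-2,0,-4,0,0,0],[-1,-4,0,-2,0,0,0],[-1,-4,0,0,0,0,0],[-1,-4,0,0,0,0,0],[-1,-4,0,0,0,0,0]]'
python3 -m crank '[[-1,-2,0,0,0,0,0],[-1,0,0,0,0,0,0],[-1,0,0,0,0,0,0],[-1,0,0,0,0,0,0]]'
python3 - <<'E'
from h import *
for n in("scene","top"):
    c=cam(n); cc=c["color"]; cv2.imwrite(f"pics/{n}z.png",cc[:,:,::-1]); cc={"scene":cc[90:230,220:360],"top":cc[170:310,160:300]}[n]
    cv2.imwrite(f"pics/{n}t.png",cv2.resize(cc[:,:,::-1],None,fx=4,fy=4))
print(get_state()["eef_pos"],get_state()["contact_force"])
E
```

```text
time: 38.8
eef_pos: [0.5113, 0.0574, 0.0862]
tcp_rot: [0.721, 0.693, 0.0, 0.0]
contact_force: [0.4, -0.2, 0.0]
opening: 0.728
time: 39.3
eef_pos: [0.509, 0.0575, 0.1545]
tcp_rot: [0.721, 0.693, -0.002, -0.003]
contact_force: [0.4, 0.6, -0.5]
opening: 1.006
time: 39.8
eef_pos: [0.5042, -0.124, 0.2177]
tcp_rot: [0.721, 0.693, 0.0, 0.001]
contact_force: [0.0, -0.9, -0.1]
opening: 1.005
time: 40.2
eef_pos: [0.5035, -0.1415, 0.2165]
tcp_rot: [0.72, 0.694, 0.0, -0.0]
contact_force: [0.2, 0.5, -0.8]
opening: 0.991
[ 0.5035594  -0.14131162  0.21639921] [-1.37068266  0.30255934 -0.58670973]
```

View pics/scenet.png

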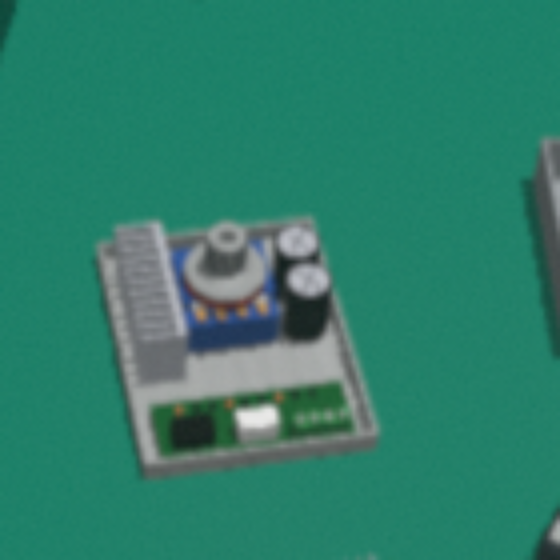

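View pics/topt.png

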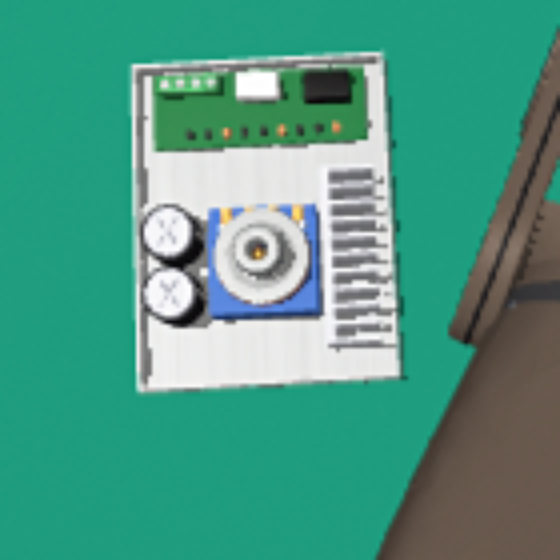

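View pics/scenez.png

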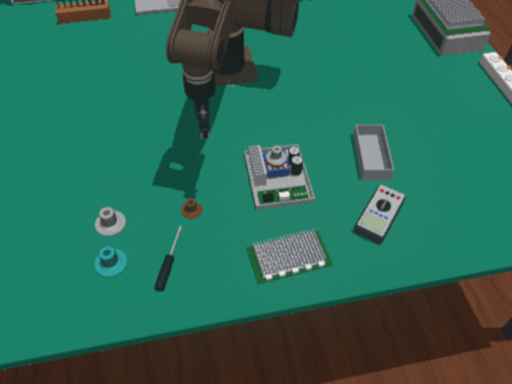

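```bash
python3 -c "
from plant import *
print(sign_off())"
```

```text
the job is handed in; nothing more can be done
None
```

The job is done and handed in at about 40 s of the 72 s allowed. The transformer, the disc and the cap are stacked on the chassis stud in that order, and the gripper is open and clear of everything.

- **Transformer:** I lifted it from the bin by its y faces and set it down on the free bench. I then regripped it by its x faces and lowered it over the stud onto the pad.
- **Disc and cap:** The red disc and then the smaller steel cap, hub up, were each lowered until the force rose. Contact came within about 0.5 mm of the calculated height for each part, and I only let go after that.
- **Final pictures:** The transformer sits square between the capacitors and the heatsink with its terminals towards the green board. The disc and cap lie flat and centred, with the stud visible in the hub. The multimeter, screwdriver and spare board look undisturbed.
- **What went wrong:** My first grasp of the disc was too high and closed above it without moving it, and the second, lower grasp held. While gripping, the arm was pushed up 1 to 4 mm with no more than 6 N. The largest force I read was about 12 N, when seating the transformer.
- **What disagreed:** The networks' positions were sometimes more than 1 cm off, or named the wrong thing. I used positions fitted from both camera pictures instead.

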